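# Load cell modules into the pack case and shut the test bay guard

## Robot

A 6-joint arm with a two-finger parallel gripper is mounted at the origin on the work surface. World frame = base frame: x ahead of the robot, y to its left, z up, the work surface at z = 0. Lengths are in m, angles in rad, forces in N, time in s.
With the tool pointing down it reaches from about 0.3 to 0.75 m from the base axis. Payload 8.5 kg.
Tool frame: the origin (TCP) lies midway between the tips of the shut fingers; the grasp point (between the pads) lies arm.grip_depth behind it (arm.grip_depth is the distance from the TCP to the grasp point, in m); x points along the fingers, z is the direction in which the jaws open and shut, and the axes are right-handed (so a half turn about x gives the same grasp; the last joint's range is limited). The gripper opens to 88 mm and grips with 3 to 60 N. Pads are 18 mm wide; open, the fingers measure 123 mm over their backs; the gripper's body (75 mm by 187 mm) begins 45 mm behind the grasp point.
Start: joints at [-1.448, 0.381, 1.297, -0, 1.464, -0.215], TCP at [0.182, -0.519, 0.239] pointing down, gripper open.
Joint ranges: [-3.11, 3.11], [-0.89, 2.33], [0.22, 2.48], [-1.42, 4.56], [0.17, 2.85], [-2.88, 2.88]. Speed limits (rad/s): [2.39, 2.39, 3.14, 3.14, 3.14, 3.14].

## Interface

Orientations are given as a 3x3 rotation matrix whose columns are the frame's x, y, z axes.
In Python, from station import arm gives the robot as it stands. The module is installed in compiled form; this text tells all that it offers.
- The arm moves only by the tool servo_tool, never from a script. Its argument "motion" is a list of rows, each an object of numbers: "dx", "dy", "dz": the shift along the tool's x, y, z as a fraction of full scale; "yaw": the turn about the tool's x as a fraction of full scale; "claw": the gripper's target within -1 to 1 (fully open at 1, half-way at 0, shut at -1). In form: [{"dx": .., "dy": .., "dz": .., "yaw": .., "claw": ..}, ...]. A call has exactly 8 rows; each row is the pose to reach, as a shift and turn from the pose commanded when the call began, along the tool's axes at that moment, turning the shorter way round; what a row does not reach only later rows make up. Full scale, the value 1, is 15 cm for a shift and 180 degrees for a turn. A row lasts 1/12 s, in which the tool goes at most 41.7 mm and 7.16 degrees, less where a joint would pass 70% of its speed; a pose out of reach is approached as far as the arm can. A call with a number of a shift or a turn outside -1 to 1 is refused whole. A call with a gripper value outside its range is refused whole. The fingers move at their own pace and stop on an object; "grip_force" is the grip in N (left out, the last holds). Time passes only in rows, so rows that repeat a pose let the fingers close, or fill a call up. It gives the time, the measured TCP pose, the force and the opening at its end, in the units of the state.
- arm.get_state(): the state, without advancing time (a new reading comes with each control period).
- arm.snapshot(name): name is "side" or "top" or "wrist"; returns the picture (480x640x3 uint8, red, green, blue); there is no depth.
- arm.calibration(name): a dict with "fx", "fy", "cx", "cy" (pixels), "dist" ([k1, k2, p1, p2, k3] as OpenCV has them; the pictures are not rectified), "view" (4x4, takes a point from world to camera coordinates); the wrist camera has in their place "T_tool_cam" (4x4, takes a point from camera to tool coordinates, whose origin is the TCP and whose axes are the tool frame's). Camera axes: x right, y up, looking along -z (the intrinsics and any distortion apply to the point x, -y, -z); pixel columns grow to the right and rows downward; lengths in m; the calibration is good to about 2 mm. A picture is of the moment at which its call begins: read the wrist's pose just before it. calibration takes no time and is no camera call.
- arm.finish_job(): hands the job in, once; it reports no verdict.
The state is a dict: "t": time; "qpos": joint angles; "dq": joint speeds; "joint_efforts": joint torques, N m; "tool_pos": TCP position; "ee_rot": TCP orientation; "ft_force": force on the tool from outside, world axes, zero at the start; "wrist_torque": the same for the moment, N m; "width": opening from 0.0 (shut) to 1.0 (fully open).
Only numpy, scipy, OpenCV 4.12 (cv2) and the standard library are available. Lean on these libraries where they do the work, as an engineer would, in place of code of your own. Each camera call takes 0.05 s, during which the arm holds its last target. There are 200 camera calls.

## Task

Slide the test bay's clear guard fully open, then pack every battery module lying on the bench into the steel pack case inside it, so that all of them stand upright and flat on the case floor side by side (set them down, do not drop them), and with all of them in, slide the guard fully shut. When all six are there they only just fit, so plan where each goes; leave the solder spool, tape, bottle and screwdriver alone.

Things in the scene. Friction and masses are not known exactly. Their poses are not given: they have to be found in the camera images.
- case_floor (a point): Centre of the inner floor of the open pack case: a bright sheet-steel tray fixed inside the test bay, inner size 130 mm (its x) by 194 mm (its y), walls 4 mm thick and 45 mm high above this floor. This floor lies 12 mm above the bench. z up; x is the direction in which the guard opens, away from the robot
- bay: Test bay, a clear-walled box open on top, 200 (x) by 286 mm (y) outside, walls up to 8 mm thick, fixed to the bench; two level aluminium tracks along its y sides, tops 122 mm above the bench, run from x = -100 to +300 mm. Origin: on the bench under the centre of the pack case, axes as case_floor
- guard (a joint): Travel in m of the clear sliding cover (guard), a 4 mm plate 200 x 282 mm sliding level on the bay's tracks, underside 122 mm above the bench: 0 = fully shut (case covered), 0.19 = fully open, slid along +x of the bay. It takes about 3 N to move and stays where it is left
- guard_handle (a point): Centre of the guard's handle, an upright black bar 14 mm thick (x), 70 mm long (y), 40 mm high, near the guard's edge on the robot's side; travels with the guard. This point is 146 mm above the bench; the handle's foot (the guard's top) is at 126 mm, its top at 166 mm. Axes as the bay; in the bay's frame its x is -85 mm when shut, +105 mm when open
- module_long: Battery cell module (6 by 2 upright blue cells under a flat yellow board), 120 x 40 mm (x by y) and 65 mm high, with a black lifting grip upright in the middle of the board: 30 mm long along x, 14 mm thick along y, rising from 65 to 101 mm above the underside. Foot set back 2.5 mm over the lowest 6 mm. About 0.54 kg. Origin: centre of the underside, z up. It may be absent
- module_large: Battery cell module (4 by 3 upright blue cells under a flat yellow board), 80 x 60 mm (x by y) and 65 mm high, with a black lifting grip upright in the middle of the board: 30 mm long along x, 14 mm thick along y, rising from 65 to 101 mm above the underside. Foot set back 2.5 mm over the lowest 6 mm. About 0.54 kg. Origin: centre of the underside, z up. It may be absent
- module_square_a: Battery cell module (3 by 3 upright blue cells under a flat yellow board), 60 x 60 mm (x by y) and 65 mm high, with a black lifting grip upright in the middle of the board: 30 mm long along x, 14 mm thick along y, rising from 65 to 101 mm above the underside. Foot set back 2.5 mm over the lowest 6 mm. About 0.40 kg. Origin: centre of the underside, z up. It may be absent
- module_square_b: Battery cell module (3 by 3 upright blue cells under a flat yellow board), 60 x 60 mm (x by y) and 65 mm high, with a black lifting grip upright in the middle of the board: 30 mm long along x, 14 mm thick along y, rising from 65 to 101 mm above the underside. Foot set back 2.5 mm over the lowest 6 mm. About 0.40 kg. Origin: centre of the underside, z up. It may be absent
- module_small_a: Battery cell module (2 by 3 upright blue cells under a flat yellow board), 40 x 60 mm (x by y) and 65 mm high, with a black lifting grip upright in the middle of the board: 30 mm long along x, 14 mm thick along y, rising from 65 to 101 mm above the underside. Foot set back 2.5 mm over the lowest 6 mm. About 0.27 kg. Origin: centre of the underside, z up. It may be absent
- module_small_b: Battery cell module (2 by 3 upright blue cells under a flat yellow board), 40 x 60 mm (x by y) and 65 mm high, with a black lifting grip upright in the middle of the board: 30 mm long along x, 14 mm thick along y, rising from 65 to 101 mm above the underside. Foot set back 2.5 mm over the lowest 6 mm. About 0.27 kg. Origin: centre of the underside, z up. It may be absent
- solder_spool: Green spool of solder, 60 mm across and 50 mm high; origin: centre of the underside. Not part of the job: leave it alone
- tape_roll: Roll of pale tape lying flat, 90 mm across and 20 mm high; origin: centre of the underside. Not part of the job: leave it alone
- flux_bottle: White bottle, 44 mm across and 100 mm high; origin: centre of the underside. Not part of the job: leave it alone
- screwdriver: Screwdriver lying on the bench; origin: under its middle. Not part of the job: leave it alone

How it is judged:
On the way, in this order (a step that is already met when the one before it is completed fails the run):
1. the guard is slid fully open (value of joint guard above 0.178 m), for 0.2 s.
2. with the guard open, every module present stands flat on the case floor (x of module_long in the frame of case_floor between -0.06 and 0.06 m and y of module_long in the frame of case_floor between -0.09 and 0.09 m and z of module_long in the frame of case_floor between -0.004 and 0.005 m and angle between each of module_long, module_large, module_square_a, module_square_b, module_small_a, module_small_b's own z axis and vertical below 0.06 rad and x of module_large in the frame of case_floor between -0.06 and 0.06 m and y of module_large in the frame of case_floor between -0.09 and 0.09 m and z of module_large in the frame of case_floor between -0.004 and 0.005 m and x of module_square_a in the frame of case_floor between -0.06 and 0.06 m and y of module_square_a in the frame of case_floor between -0.09 and 0.09 m and z of module_square_a in the frame of case_floor between -0.004 and 0.005 m and x of module_square_b in the frame of case_floor between -0.06 and 0.06 m and y of module_square_b in the frame of case_floor between -0.09 and 0.09 m and z of module_square_b in the frame of case_floor between -0.004 and 0.005 m and x of module_small_a in the frame of case_floor between -0.06 and 0.06 m and y of module_small_a in the frame of case_floor between -0.09 and 0.09 m and z of module_small_a in the frame of case_floor between -0.004 and 0.005 m and x of module_small_b in the frame of case_floor between -0.06 and 0.06 m and y of module_small_b in the frame of case_floor between -0.09 and 0.09 m and z of module_small_b in the frame of case_floor between -0.004 and 0.005 m and value of joint guard above 0.12 m), for 0.2 s.
3. the guard is slid fully shut (value of joint guard below 0.007 m), for 0.2 s.
At the end, for the whole second after the job is handed in: every module present stands inside the pack case, its underside within 5 mm of the case floor and tilted less than 0.06 rad, at rest, and the guard is within 7 mm of fully shut (x of module_long in the frame of case_floor between -0.06 and 0.06 m and y of module_long in the frame of case_floor between -0.09 and 0.09 m and z of module_long in the frame of case_floor between -0.004 and 0.005 m and angle between each of module_long, module_large, module_square_a, module_square_b, module_small_a, module_small_b's own z axis and vertical below 0.06 rad and x of module_large in the frame of case_floor between -0.06 and 0.06 m and y of module_large in the frame of case_floor between -0.09 and 0.09 m and z of module_large in the frame of case_floor between -0.004 and 0.005 m and x of module_square_a in the frame of case_floor between -0.06 and 0.06 m and y of module_square_a in the frame of case_floor between -0.09 and 0.09 m and z of module_square_a in the frame of case_floor between -0.004 and 0.005 m and x of module_square_b in the frame of case_floor between -0.06 and 0.06 m and y of module_square_b in the frame of case_floor between -0.09 and 0.09 m and z of module_square_b in the frame of case_floor between -0.004 and 0.005 m and x of module_small_a in the frame of case_floor between -0.06 and 0.06 m and y of module_small_a in the frame of case_floor between -0.09 and 0.09 m and z of module_small_a in the frame of case_floor between -0.004 and 0.005 m and x of module_small_b in the frame of case_floor between -0.06 and 0.06 m and y of module_small_b in the frame of case_floor between -0.09 and 0.09 m and z of module_small_b in the frame of case_floor between -0.004 and 0.005 m and linear speed of each of module_long, module_large, module_square_a, module_square_b, module_small_a, module_small_b below 0.02 m/s and value of joint guard below 0.007 m); the robot touches nothing.
It fails at once if a bystander (solder spool, tape roll, bottle or screwdriver) is moved more than 40 mm (distance of any of solder_spool, tape_roll, flux_bottle, screwdriver from where it was at the start of the episode above 0.04 m).
It fails at once if a module is dropped (falls free at more than 1 m/s, about 50 mm) ((linear speed of module_long above 1 m/s and contact force between module_long and the fingers below 0.1 N) or (linear speed of module_large above 1 m/s and contact force between module_large and the fingers below 0.1 N) or (linear speed of module_square_a above 1 m/s and contact force between module_square_a and the fingers below 0.1 N) or (linear speed of module_square_b above 1 m/s and contact force between module_square_b and the fingers below 0.1 N) or (linear speed of module_small_a above 1 m/s and contact force between module_small_a and the fingers below 0.1 N) or (linear speed of module_small_b above 1 m/s and contact force between module_small_b and the fingers below 0.1 N)).
Of module_long, module_large, module_square_a, module_square_b, module_small_a, module_small_b only 4 to 6 are there at a start; the rules pass over those that are not, and their reading is None.
At some moment in a run one of module_large, module_square_a, module_square_b may be knocked a few centimetres aside while the robot is not near it.
It also fails if it takes over 210 s, if anything falls off the work surface, if the arm or the gripper's body presses on something with over 40 N, if the wrist force passes 120 N, or if a joint passes its speed limit or range.

## Working session

There is one attempt and no reset: what is moved stays moved. The work goes in short steps, Python scripts to look and compute and a tool call to move; the robot and the scene stay as the last step left them, time stands still between calls to the robot, and variables do not carry over. Pictures are saved under pics/ and viewed, about 12 in all and at most 16, crops included, and the job is handed in when it is done.

Besides the shell and the picture viewer there is one more tool, called after "Emit:" as name([rows], argument=value, ...), one row to a line, values as JSON. servo_tool: Moves the arm, as the interface text tells. Shift numbers are shares of 15 cm and turn numbers shares of 180 degrees, none past 1 either way. Its arguments: {"type":"object","properties":{"motion":{"type":"array","items":{"type":"object","properties":{"dx":{"type":"number"},"dy":{"type":"number"},"dz":{"type":"number"},"yaw":{"type":"number"},"claw":{"type":"number"}}}},"grip_force":{"type":"number"}},"required":["motion"]}

```bash
mkdir -p pics
cat > h.py <<'E'
import numpy as np, cv2
from station import arm
np.set_printoptions(precision=4,suppress=True)
def K(c): return np.array([[c['fx'],0,c['cx']],[0,c['fy'],c['cy']],[0,0,1.]])
def view(name):
    c=arm.calibration(name)
    if 'view' in c: return c,np.array(c['view'])
    s=arm.get_state(); T=np.eye(4); T[:3,:3]=s['ee_rot']; T[:3,3]=s['tool_pos']
    return c,np.linalg.inv(T@np.array(c['T_tool_cam']))
def pix2w(cv,px,z):
    c,V=cv; d=np.array(c['dist'],float)
    u=cv2.undistortPoints(np.array(px,float).reshape(-1,1,2),K(c),d).reshape(-1,2)
    W=np.linalg.inv(V); r=np.c_[u[:,0],-u[:,1],-np.ones(len(u))]@W[:3,:3].T; o=W[:3,3]
    return o+r*((np.asarray(z)-o[2])/r[:,2])[:,None]
def w2pix(cv,P):
    c,V=cv; p=np.asarray(P,float).reshape(-1,3)@V[:3,:3].T+V[:3,3]
    p=p*[1,-1,-1]
    return cv2.projectPoints(p,np.zeros(3),np.zeros(3),K(c),np.array(c['dist'],float))[0].reshape(-1,2)
def snap(name,fn,crop=None,scale=1):
    cv=view(name); im=arm.snapshot(name)[:,:,::-1]
    cv2.imwrite('pics/full_'+fn,im)
    if crop: im=im[crop[1]:crop[3],crop[0]:crop[2]]
    if scale!=1: im=cv2.resize(im,None,fx=scale,fy=scale,interpolation=cv2.INTER_CUBIC)
    cv2.imwrite('pics/'+fn,im); return cv
E
python3 - <<'E'
from h import *
for n in('top','side'):
    c,V=snap(n,n+'0.png',None,1.25); print(n,c['fx'],c['dist'],np.linalg.inv(V))
print(arm.calibration('wrist'),arm.grip_depth); s=arm.get_state(); print(s)
E
```

```text
top 548.9844758268466 [-0.1725  0.      0.      0.      0.    ] [[-0.005   0.9812 -0.193   0.279 ]
 [-0.9998 -0.0016  0.0175  0.0016]
 [ 0.0169  0.193   0.981   1.3668]
 [ 0.      0.      0.      1.    ]]
side 460.4019814496528 [-0.1042  0.      0.      0.      0.    ] [[-0.68    0.3908 -0.6204 -0.222 ]
 [-0.7329 -0.3391  0.5897  0.7204]
 [ 0.0201  0.8557  0.5171  0.7437]
 [ 0.      0.      0.      1.    ]]
{'fx': 366.5662538604745, 'fy': 366.5662538604745, 'cx': 320.20310232370673, 'cy': 236.61812195086077, 'dist': array([-0.0618,  0.    ,  0.    ,  0.    ,  0.    ]), 'T_tool_cam': array([[-0.0005,  0.2588, -0.9659, -0.1463],
       [-0.0006,  0.9659,  0.2588,  0.0676],
       [ 1.    ,  0.0007, -0.0003,  0.    ],
       [ 0.    ,  0.    ,  0.    ,  1.    ]])} 0.0187
{'t': 0.1, 'qpos': array([-1.4483,  0.3811,  1.2982, -0.    ,  1.4636, -0.2153]), 'dq': array([ 0.0014, -0.0004, -0.0022, -0.0002, -0.0009, -0.0002]), 'joint_efforts': array([  0.0049, -43.8655, -22.4911,   0.0716,   0.0343,  -0.0001]), 'tool_pos': array([ 0.1822, -0.5187,  0.2382]), 'ee_rot': array([[-0.0002,  0.9435,  0.3314],
       [ 0.0013,  0.3314, -0.9435],
       [-1.    ,  0.0003, -0.0013]]), 'ft_force': array([ 0.6577, -0.1995, -1.0916]), 'wrist_torque': array([ 0.0523,  0.0264, -0.0131]), 'width': 0.9993346991515617}
```

View pics/top0.png

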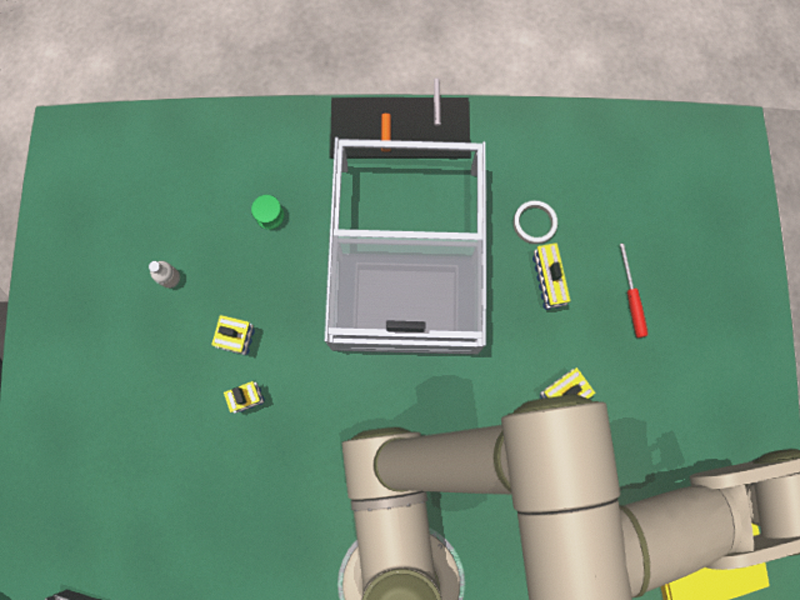

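View pics/side0.png

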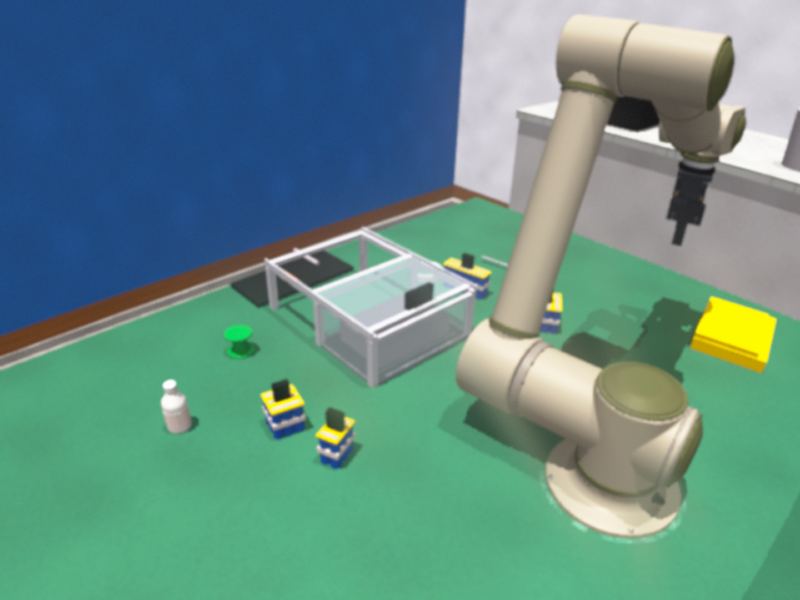

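Run:
```python
from h import *
im=cv2.imread('pics/full_top0.png')
cv2.imwrite('pics/c1.png',cv2.resize(im[105:290,250:400],None,fx=4,fy=4,interpolation=cv2.INTER_CUBIC)[:600*2])
im2=cv2.resize(im[105:290,250:400],None,fx=3.2,fy=3.2,interpolation=cv2.INTER_CUBIC)
cv2.imwrite('pics/c1.png',im2)
print(im2.shape)
```

```text
(592, 480, 3)
```

View pics/c1.png

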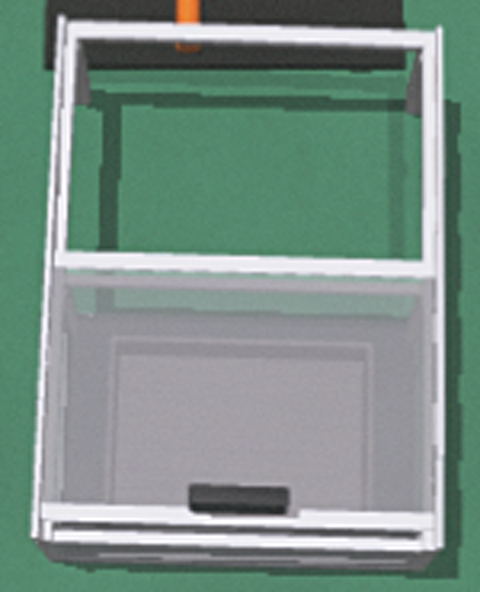

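Run:
```python
from h import *
cv=view('top')
def f(p): return np.array(p)/3.2+[250,105]-0.34
q=pix2w(cv,f([(62,20),(441,30),(33,538),(439,548)]),[.122]*4); print(q)
d=q[0]-q[2]+q[1]-q[3]; print('yaw',np.degrees(np.arctan2(d[1],d[0])),np.linalg.norm(q[0]-q[2]),np.linalg.norm(q[1]-q[3]),np.linalg.norm(q[0]-q[1]),np.linalg.norm(q[2]-q[3]))
e=q[0]-q[1]+q[2]-q[3];print('yaw2',np.degrees(np.arctan2(-e[0],e[1])))
a=np.arctan2(d[1],d[0]); u=d/np.linalg.norm(d); print('origin',q.mean(0)-u*.1)
print('handle', pix2w(cv,f([(190,485),(290,488),(190,506),(290,511)]),[.166]*4))
print('case', pix2w(cv,f([(116,354),(365,360)]),[.012]*2),pix2w(cv,f([(107,338),(374,344)]),[.057]*2))
```

```text
[[ 0.8585  0.1229  0.122 ]
 [ 0.8509 -0.1683  0.122 ]
 [ 0.4582  0.1359  0.122 ]
 [ 0.4502 -0.155   0.122 ]]
yaw -1.8747644269044237 0.40048341663514897 0.4008627677413288 0.2912071196284271 0.2910099918304966
yaw2 -1.5253199339659085
origin [ 0.5545 -0.0129  0.122 ]
handle [[ 0.4888  0.0227  0.166 ]
 [ 0.4866 -0.0467  0.166 ]
 [ 0.4741  0.0227  0.166 ]
 [ 0.4704 -0.0465  0.166 ]]
case [[ 0.6215  0.0844  0.012 ]
 [ 0.6164 -0.1136  0.012 ]] [[ 0.6228  0.0888  0.057 ]
 [ 0.6179 -0.1169  0.057 ]]
```

```bash
cat >> h.py <<'E'
def head(R): return np.degrees(np.arctan2(R[1,2],R[0,2]))
def plan(wps,start=None):
    """wps: (x,y,z,heading deg of tool z). prints per call dx dy dz yaw (fractions)"""
    s=arm.get_state()
    if start is None: p=np.array(s['tool_pos']);h=head(np.array(s['ee_rot']))
    else: p=np.array(start[:3],float);h=start[3]
    for w in wps:
        t=np.array(w[:3],float); 
        n=int(max(np.ceil(np.linalg.norm(t-p)/.16),np.ceil(abs((w[3]-h+180)%360-180)/54),1))
        for k in range(n):
            a=np.radians(h); dz=np.array([np.cos(a),np.sin(a),0]); dx=np.array([0,0,-1.]); dy=np.cross(dz,dx)
            d=(t-p)/(n-k); dh=((w[3]-h+180)%360-180)/(n-k)
            c=np.round([d@dx/.15,d@dy/.15,d@dz/.15,-dh/180],3)
            p=p+.15*(c[0]*dx+c[1]*dy+c[2]*dz); h-=c[3]*180
            print(c,' -> ',p,round(h,1))
E
python3 - <<'E'
from h import *
plan([(.46,-.012,.239,-1.8),(.48,-.012,.136,-1.8)])
E
```

```text
[-0.001  0.717 -0.643 -0.096]  ->  [ 0.2517 -0.392   0.2384] -53.4
[-0.001  0.875 -0.402 -0.095]  ->  [ 0.3211 -0.2653  0.2385] -36.3
[-0.002  0.955 -0.126 -0.096]  ->  [ 0.3906 -0.1386  0.2388] -19.0
[-0.001  0.949  0.163 -0.095]  ->  [ 0.46  -0.012  0.239] -1.9
[ 0.686  0.004  0.133 -0.   ]  ->  [ 0.48   -0.012   0.1361] -1.9
```

Emit:
servo_tool([
  {"dx":0,"dy":0.18,"dz":-0.16,"yaw":-0.024,"claw":1},
  {"dx":0,"dy":0.36,"dz":-0.32,"yaw":-0.048,"claw":1},
  {"dx":0,"dy":0.54,"dz":-0.48,"yaw":-0.072,"claw":1},
  {"dx":0,"dy":0.717,"dz":-0.643,"yaw":-0.096,"claw":1},
  {"dx":0,"dy":0.717,"dz":-0.643,"yaw":-0.096,"claw":1},
  {"dx":0,"dy":0.717,"dz":-0.643,"yaw":-0.096,"claw":1},
  {"dx":0,"dy":0.717,"dz":-0.643,"yaw":-0.096,"claw":1},
  {"dx":0,"dy":0.717,"dz":-0.643,"yaw":-0.096,"claw":1},
], grip_force=20)

```text
t: 0.77
tool_pos: [0.2514, -0.3932, 0.2386]
ee_rot: [[-0.0, 0.803, 0.595], [0.0, 0.595, -0.803], [-1.0, -0.0, -0.0]]
ft_force: [-0.4, -0.0, -0.1]
width: 0.999
```

Emit:
servo_tool([
  {"dx":0,"dy":0.22,"dz":-0.1,"yaw":-0.024,"claw":1},
  {"dx":0,"dy":0.44,"dz":-0.2,"yaw":-0.048,"claw":1},
  {"dx":0,"dy":0.66,"dz":-0.3,"yaw":-0.072,"claw":1},
  {"dx":0,"dy":0.875,"dz":-0.402,"yaw":-0.095,"claw":1},
  {"dx":0,"dy":0.875,"dz":-0.402,"yaw":-0.095,"claw":1},
  {"dx":0,"dy":0.875,"dz":-0.402,"yaw":-0.095,"claw":1},
  {"dx":0,"dy":0.875,"dz":-0.402,"yaw":-0.095,"claw":1},
  {"dx":0,"dy":0.875,"dz":-0.402,"yaw":-0.095,"claw":1},
])

```text
t: 1.43
tool_pos: [0.3207, -0.267, 0.2386]
ee_rot: [[-0.0, 0.594, 0.805], [-0.0, 0.805, -0.594], [-1.0, -0.0, -0.0]]
ft_force: [-0.0, -0.4, -0.6]
width: 1.003
```

Emit:
servo_tool([
  {"dx":0,"dy":0.24,"dz":-0.03,"yaw":-0.024,"claw":1},
  {"dx":0,"dy":0.48,"dz":-0.06,"yaw":-0.048,"claw":1},
  {"dx":0,"dy":0.72,"dz":-0.1,"yaw":-0.072,"claw":1},
  {"dx":0,"dy":0.955,"dz":-0.126,"yaw":-0.096,"claw":1},
  {"dx":0,"dy":0.955,"dz":-0.126,"yaw":-0.096,"claw":1},
  {"dx":0,"dy":0.955,"dz":-0.126,"yaw":-0.096,"claw":1},
  {"dx":0,"dy":0.955,"dz":-0.126,"yaw":-0.096,"claw":1},
  {"dx":0,"dy":0.955,"dz":-0.126,"yaw":-0.096,"claw":1},
])

```text
t: 2.1
tool_pos: [0.3903, -0.1404, 0.2386]
ee_rot: [[-0.0, 0.328, 0.945], [-0.0, 0.945, -0.328], [-1.0, -0.0, -0.0]]
ft_force: [0.3, -0.6, 0.7]
width: 1.002
```

Emit:
servo_tool([
  {"dx":0,"dy":0.24,"dz":0.04,"yaw":-0.024,"claw":1},
  {"dx":0,"dy":0.48,"dz":0.08,"yaw":-0.048,"claw":1},
  {"dx":0,"dy":0.72,"dz":0.12,"yaw":-0.072,"claw":1},
  {"dx":0,"dy":0.949,"dz":0.163,"yaw":-0.095,"claw":1},
  {"dx":0,"dy":0.949,"dz":0.163,"yaw":-0.095,"claw":1},
  {"dx":0,"dy":0.949,"dz":0.163,"yaw":-0.095,"claw":1},
  {"dx":0,"dy":0.949,"dz":0.163,"yaw":-0.095,"claw":1},
  {"dx":0,"dy":0.949,"dz":0.163,"yaw":-0.095,"claw":1},
])

```text
t: 2.77
tool_pos: [0.4597, -0.0138, 0.2387]
ee_rot: [[-0.0, 0.036, 0.999], [-0.0, 0.999, -0.036], [-1.0, -0.0, -0.0]]
ft_force: [0.1, 0.2, -0.2]
width: 1.0
```

Run:
```python
from h import *
snap('wrist','w1.png'); print(arm.get_state()['tool_pos'],head(arm.get_state()['ee_rot']))
snap('top','t1.png',None,1.25)
a=cv2.imread('pics/w1.png');b=cv2.imread('pics/full_t1.png')
cv2.imwrite('pics/m1.png',np.vstack([cv2.resize(a,(400,300)),cv2.resize(b,(400,300))]))
```

```text
[ 0.4597 -0.0137  0.2388] -2.069531082695426
```

View pics/m1.png

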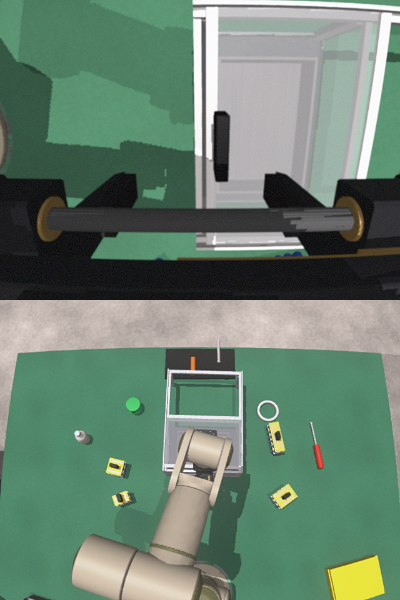

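Run:
```python
from h import *
cv=view('wrist')
print(pix2w(cv,[(346,178),(366,178),(346,290),(366,290)],[.166]*4)); 
im=cv2.imread('pics/full_t1.png'); g=[]
for x,y in((185,267),(196,319),(442,219),(455,316)):
    c=cv2.resize(im[y-35:y+35,x-48:x+48],None,fx=4.1,fy=4.1,interpolation=cv2.INTER_CUBIC); g.append(c)
m=np.vstack([np.hstack(g[:2]),np.hstack(g[2:])]);cv2.imwrite('pics/m2.png',m);print(m.shape)
```

```text
[[ 0.478   0.0298  0.166 ]
 [ 0.4899  0.0294  0.166 ]
 [ 0.4767 -0.0419  0.166 ]
 [ 0.4896 -0.0424  0.166 ]]
(574, 788, 3)
```

View pics/m2.png

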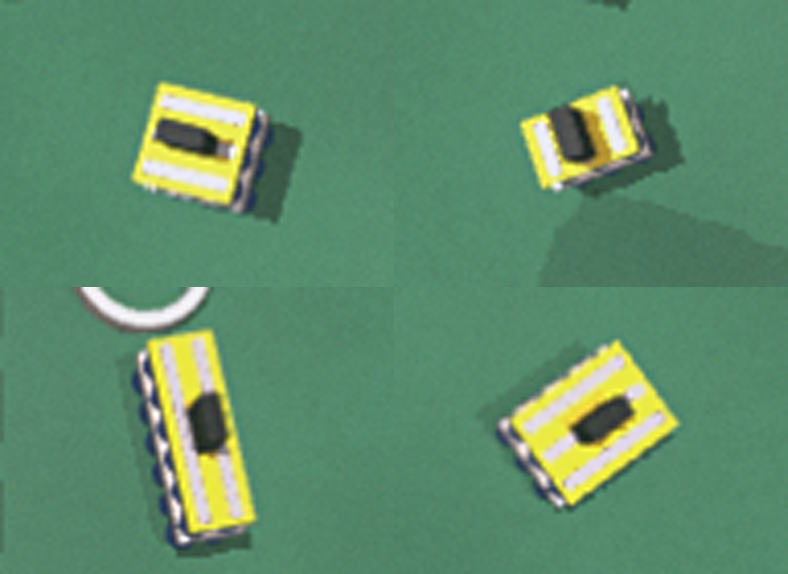

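Run:
```python
from h import *
a=np.radians(-1.8); u=np.array([np.cos(a),np.sin(a)])
plan([(.482,-.012,.239,-1.8),(.482,-.012,.140,-1.8)])
h=np.array([.482,-.012]); e=h+.176*u; print(e)
plan([(*(h+.088*u),.14,-1.8),(*e,.14,-1.8)],start=(.482,-.012,.14,-1.8))
cv=view('top')
def f(p,c): return np.array(p)/4.1+np.array(c)-[48,35]-.4
A=pix2w(cv,f([(161,83),(258,105),(236,206),(133,180)],(185,267)),[.065]*4)
B=pix2w(cv,f([(521-394,121),(619-394,87),(640-394,147),(549-394,188)],(196,319)),[.065]*4)
C=pix2w(cv,f([(147,341-287),(213,331-287),(256,520-287),(189,533-287)],(442,219)),[.065]*4)
D=pix2w(cv,f([(618-394,341-287),(680-394,424-287),(571-394,506-287),(511-394,416-287)],(455,316)),[.065]*4)
for q in (A,B,C,D):
    s=[np.linalg.norm(q[i]-q[(i+1)%4]) for i in range(4)]
    t=[np.degrees(np.arctan2(*(q[(i+1)%4]-q[i])[[1,0]])) for i in range(4)]
    print(q.mean(0)[:2],np.round(s,3),np.round(t,1))
```

```text
[-0.001  0.015  0.148 -0.001]  ->  [ 0.482  -0.0121  0.239 ] -1.9
[ 0.66  0.   -0.   -0.  ]  ->  [ 0.482  -0.0121  0.14  ] -1.9
[ 0.6579 -0.0175]
[ 0.     0.     0.587 -0.   ]  ->  [ 0.57   -0.0148  0.14  ] -1.8
[ 0.     0.     0.586 -0.   ]  ->  [ 0.6579 -0.0175  0.14  ] -1.8
[0.4814 0.3256] [0.061 0.061 0.064 0.06 ] [-102.6  169.7   76.3  -13.8]
[0.3607 0.2995] [0.061 0.037 0.058 0.043] [ -70.6 -159.   114.5   24.8]
[ 0.5999 -0.3048] [0.042 0.119 0.042 0.12 ] [ -80.9 -170.2  100.8    9.7]
[ 0.3663 -0.3267] [0.061 0.082 0.063 0.079] [-144.5  124.8   32.6  -56.6]
```

Emit:
servo_tool([
  {"dx":0,"dy":0.015,"dz":0.148,"yaw":0,"claw":1},
  {"dx":0.1,"dy":0.015,"dz":0.148,"yaw":0,"claw":1},
  {"dx":0.22,"dy":0.015,"dz":0.148,"yaw":0,"claw":1},
  {"dx":0.34,"dy":0.015,"dz":0.148,"yaw":0,"claw":1},
  {"dx":0.46,"dy":0.015,"dz":0.148,"yaw":0,"claw":1},
  {"dx":0.58,"dy":0.015,"dz":0.148,"yaw":0,"claw":1},
  {"dx":0.65,"dy":0.015,"dz":0.148,"yaw":0,"claw":1},
  {"dx":0.66,"dy":0.015,"dz":0.148,"yaw":0,"claw":1},
])

```text
t: 3.53
tool_pos: [0.4813, -0.0114, 0.1382]
ee_rot: [[-0.003, 0.035, 0.999], [0.001, 0.999, -0.035], [-1.0, 0.001, -0.003]]
ft_force: [-0.1, 0.1, 0.1]
width: 1.0
```

Emit:
servo_tool([
  {"dx":0,"dy":0,"dz":0,"yaw":0,"claw":-1},
  {"dx":0,"dy":0,"dz":0,"yaw":0,"claw":-1},
  {"dx":0,"dy":0,"dz":0,"yaw":0,"claw":-1},
  {"dx":0,"dy":0,"dz":0,"yaw":0,"claw":-1},
  {"dx":0,"dy":0,"dz":0,"yaw":0,"claw":-1},
  {"dx":0,"dy":0,"dz":0,"yaw":0,"claw":-1},
  {"dx":0,"dy":0,"dz":0,"yaw":0,"claw":-1},
  {"dx":0,"dy":0,"dz":0,"yaw":0,"claw":-1},
], grip_force=20)

```text
t: 4.2
tool_pos: [0.4823, -0.0107, 0.1398]
ee_rot: [[0.0, 0.033, 0.999], [-0.0, 0.999, -0.033], [-1.0, -0.0, 0.0]]
ft_force: [0.3, -0.1, 0.0]
width: 0.417
```

```bash
python3 -c "
from h import *
s=arm.get_state();print(s['tool_pos'],s['ft_force'],s['width']*88)"
```

```text
[ 0.4823 -0.0107  0.1398] [ 0.2935 -0.0635  0.0352] 36.684910426320066
```

Emit:
servo_tool([
  {"dx":0,"dy":0,"dz":0,"yaw":0,"claw":-1},
  {"dx":0,"dy":0,"dz":0,"yaw":0,"claw":-1},
  {"dx":0,"dy":0,"dz":0,"yaw":0,"claw":-1},
  {"dx":0,"dy":0,"dz":0,"yaw":0,"claw":-1},
  {"dx":0,"dy":0,"dz":0,"yaw":0,"claw":-1},
  {"dx":0,"dy":0,"dz":0,"yaw":0,"claw":-1},
  {"dx":0,"dy":0,"dz":0.05,"yaw":0,"claw":-1},
  {"dx":0,"dy":0,"dz":0.1,"yaw":0,"claw":-1},
])

```text
t: 4.87
tool_pos: [0.4974, -0.0111, 0.1397]
ee_rot: [[-0.001, 0.033, 0.999], [0.0, 0.999, -0.033], [-1.0, 0.0, -0.001]]
ft_force: [-2.6, 0.3, 0.3]
width: 0.157
```

Emit:
servo_tool([
  {"dx":0,"dy":0,"dz":0.06,"yaw":0,"claw":-1},
  {"dx":0,"dy":0,"dz":0.13,"yaw":0,"claw":-1},
  {"dx":0,"dy":0,"dz":0.2,"yaw":0,"claw":-1},
  {"dx":0,"dy":0,"dz":0.27,"yaw":0,"claw":-1},
  {"dx":0,"dy":0,"dz":0.34,"yaw":0,"claw":-1},
  {"dx":0,"dy":0,"dz":0.41,"yaw":0,"claw":-1},
  {"dx":0,"dy":0,"dz":0.48,"yaw":0,"claw":-1},
  {"dx":0,"dy":0,"dz":0.55,"yaw":0,"claw":-1},
])

```text
t: 5.53
tool_pos: [0.581, -0.0136, 0.1397]
ee_rot: [[-0.0, 0.033, 0.999], [0.001, 0.999, -0.033], [-1.0, 0.001, -0.0]]
ft_force: [-2.6, 2.1, 2.6]
width: 0.158
```

Emit:
servo_tool([
  {"dx":0,"dy":0,"dz":0.07,"yaw":0,"claw":-1},
  {"dx":0,"dy":0,"dz":0.14,"yaw":0,"claw":-1},
  {"dx":0,"dy":0,"dz":0.21,"yaw":0,"claw":-1},
  {"dx":0,"dy":0,"dz":0.28,"yaw":0,"claw":-1},
  {"dx":0,"dy":0,"dz":0.35,"yaw":0,"claw":-1},
  {"dx":0,"dy":0,"dz":0.42,"yaw":0,"claw":-1},
  {"dx":0,"dy":0,"dz":0.47,"yaw":0,"claw":-1},
  {"dx":0,"dy":0,"dz":0.49,"yaw":0,"claw":-1},
])

```text
t: 6.2
tool_pos: [0.6546, -0.0158, 0.1397]
ee_rot: [[0.001, 0.032, 0.999], [0.001, 0.999, -0.032], [-1.0, 0.001, 0.001]]
ft_force: [-2.2, 4.1, 3.3]
width: 0.158
```

```bash
python3 -c "
from h import *
snap('top','t2.png')
s=arm.get_state();print(s['tool_pos'],s['ft_force'],s['width']*88)"
```

```text
[ 0.6547 -0.0158  0.1397] [2.148  4.683  2.4361] 13.843437463044687
```

Emit:
servo_tool([
  {"dx":0,"dy":0,"dz":0.01,"yaw":0,"claw":-1},
  {"dx":0,"dy":0,"dz":0.02,"yaw":0,"claw":-1},
  {"dx":0,"dy":0,"dz":0.03,"yaw":0,"claw":-1},
  {"dx":0,"dy":0,"dz":0.035,"yaw":0,"claw":-1},
  {"dx":0,"dy":0,"dz":0.035,"yaw":0,"claw":-1},
  {"dx":0,"dy":0,"dz":0.035,"yaw":0,"claw":-1},
  {"dx":0,"dy":0,"dz":0.035,"yaw":0,"claw":-1},
  {"dx":0,"dy":0,"dz":0.035,"yaw":0,"claw":-1},
])

```text
t: 6.92
tool_pos: [0.6582, -0.0159, 0.1397]
ee_rot: [[-0.0, 0.033, 0.999], [0.001, 0.999, -0.033], [-1.0, 0.001, -0.0]]
ft_force: [-2.1, 5.5, 1.4]
width: 0.156
```

Emit:
servo_tool([
  {"dx":0,"dy":0,"dz":0.01,"yaw":0,"claw":-1},
  {"dx":0,"dy":0,"dz":0.02,"yaw":0,"claw":-1},
  {"dx":0,"dy":0,"dz":0.02,"yaw":0,"claw":-1},
  {"dx":0,"dy":0,"dz":0.02,"yaw":0,"claw":-1},
  {"dx":0,"dy":0,"dz":0.02,"yaw":0,"claw":-1},
  {"dx":0,"dy":0,"dz":0.02,"yaw":0,"claw":-1},
  {"dx":0,"dy":0,"dz":0.02,"yaw":0,"claw":-1},
  {"dx":0,"dy":0,"dz":0.02,"yaw":0,"claw":-1},
])

```text
t: 7.58
tool_pos: [0.6582, -0.0158, 0.1396]
ee_rot: [[-0.008, 0.033, 0.999], [0.001, 0.999, -0.033], [-1.0, 0.001, -0.008]]
ft_force: [-18.1, 4.5, 9.0]
width: 0.154
```

Run:
```python
from h import *
plan([(.6582,-.0158,.25,-1.8),(.366,-.327,.25,34),(.366,-.327,.073,34)])
```

```text
[-0.736  0.    -0.    -0.   ]  ->  [ 0.6582 -0.0158  0.25  ] -1.9
[ 0.    -0.712 -0.627 -0.066]  ->  [ 0.5608 -0.1195  0.25  ] 10.0
[ 0.    -0.568 -0.76  -0.067]  ->  [ 0.4633 -0.2232  0.25  ] 22.1
[ 0.    -0.397 -0.861 -0.066]  ->  [ 0.366 -0.327  0.25 ] 34.0
[ 0.59 -0.   -0.   -0.  ]  ->  [ 0.366  -0.327   0.1615] 34.0
[ 0.59 -0.   -0.   -0.  ]  ->  [ 0.366 -0.327  0.073] 34.0
```

Emit:
servo_tool([
  {"dx":0,"dy":0,"dz":-0.02,"yaw":0,"claw":-0.1},
  {"dx":0,"dy":0,"dz":-0.02,"yaw":0,"claw":-0.1},
  {"dx":0,"dy":0,"dz":-0.02,"yaw":0,"claw":-0.1},
  {"dx":0,"dy":0,"dz":-0.02,"yaw":0,"claw":-0.1},
  {"dx":-0.2,"dy":0,"dz":-0.02,"yaw":0,"claw":-0.1},
  {"dx":-0.4,"dy":0,"dz":-0.02,"yaw":0,"claw":1},
  {"dx":-0.6,"dy":0,"dz":-0.02,"yaw":0,"claw":1},
  {"dx":-0.736,"dy":0,"dz":-0.02,"yaw":0,"claw":1},
])

```text
t: 8.25
tool_pos: [0.659, -0.0168, 0.2532]
ee_rot: [[0.004, 0.033, 0.999], [-0.001, 0.999, -0.033], [-1.0, -0.001, 0.004]]
ft_force: [0.6, 0.7, -0.6]
width: 0.649
```

Emit:
servo_tool([
  {"dx":0,"dy":-0.178,"dz":-0.157,"yaw":-0.016,"claw":1},
  {"dx":0,"dy":-0.356,"dz":-0.313,"yaw":-0.033,"claw":1},
  {"dx":0,"dy":-0.534,"dz":-0.47,"yaw":-0.05,"claw":1},
  {"dx":0,"dy":-0.712,"dz":-0.627,"yaw":-0.066,"claw":1},
  {"dx":0,"dy":-0.712,"dz":-0.627,"yaw":-0.066,"claw":1},
  {"dx":0,"dy":-0.712,"dz":-0.627,"yaw":-0.066,"claw":1},
  {"dx":0,"dy":-0.712,"dz":-0.627,"yaw":-0.066,"claw":1},
  {"dx":0,"dy":-0.712,"dz":-0.627,"yaw":-0.066,"claw":1},
])

```text
t: 8.92
tool_pos: [0.5617, -0.1195, 0.25]
ee_rot: [[0.0, -0.174, 0.985], [0.0, 0.985, 0.174], [-1.0, 0.0, 0.0]]
ft_force: [0.3, 0.6, 0.3]
width: 0.998
```

Emit:
servo_tool([
  {"dx":0,"dy":-0.14,"dz":-0.19,"yaw":-0.016,"claw":1},
  {"dx":0,"dy":-0.28,"dz":-0.38,"yaw":-0.033,"claw":1},
  {"dx":0,"dy":-0.42,"dz":-0.57,"yaw":-0.05,"claw":1},
  {"dx":0,"dy":-0.568,"dz":-0.76,"yaw":-0.067,"claw":1},
  {"dx":0,"dy":-0.568,"dz":-0.76,"yaw":-0.067,"claw":1},
  {"dx":0,"dy":-0.568,"dz":-0.76,"yaw":-0.067,"claw":1},
  {"dx":0,"dy":-0.568,"dz":-0.76,"yaw":-0.067,"claw":1},
  {"dx":0,"dy":-0.568,"dz":-0.76,"yaw":-0.067,"claw":1},
])

```text
t: 9.58
tool_pos: [0.4644, -0.2228, 0.25]
ee_rot: [[0.0, -0.377, 0.926], [0.0, 0.926, 0.377], [-1.0, 0.0, 0.0]]
ft_force: [-1.0, 0.2, -0.7]
width: 1.004
```

Emit:
servo_tool([
  {"dx":0,"dy":-0.1,"dz":-0.215,"yaw":-0.016,"claw":1},
  {"dx":0,"dy":-0.2,"dz":-0.43,"yaw":-0.033,"claw":1},
  {"dx":0,"dy":-0.3,"dz":-0.645,"yaw":-0.05,"claw":1},
  {"dx":0,"dy":-0.397,"dz":-0.861,"yaw":-0.066,"claw":1},
  {"dx":0,"dy":-0.397,"dz":-0.861,"yaw":-0.066,"claw":1},
  {"dx":0,"dy":-0.397,"dz":-0.861,"yaw":-0.066,"claw":1},
  {"dx":0,"dy":-0.397,"dz":-0.861,"yaw":-0.066,"claw":1},
  {"dx":0,"dy":-0.397,"dz":-0.861,"yaw":-0.066,"claw":1},
])

```text
t: 10.25
tool_pos: [0.3672, -0.3265, 0.2501]
ee_rot: [[0.0, -0.56, 0.829], [0.0, 0.829, 0.56], [-1.0, 0.0, 0.0]]
ft_force: [-0.4, 0.1, -1.1]
width: 1.004
```

Run:
```python
from h import *
cw=snap('wrist','w3.png'); snap('top','t3.png')
s=arm.get_state();print(s['tool_pos'],head(s['ee_rot']),w2pix(cw,[(.366,-.327,.101)]))
a=cv2.imread('pics/w3.png');b=cv2.imread('pics/full_t3.png')[80:340,120:520]
cv2.imwrite('pics/m3.png',np.vstack([cv2.resize(a,(400,300)),cv2.resize(b,(460,299))[:,:400]]))
cv2.imwrite('pics/m3.png',np.hstack([cv2.resize(a,(400,300)),cv2.resize(b,(400,300),interpolation=cv2.INTER_AREA)]))
```

```text
[ 0.3671 -0.3266  0.2502] 34.04522915653659 [[317.0127 220.626 ]]
```

View pics/m3.png

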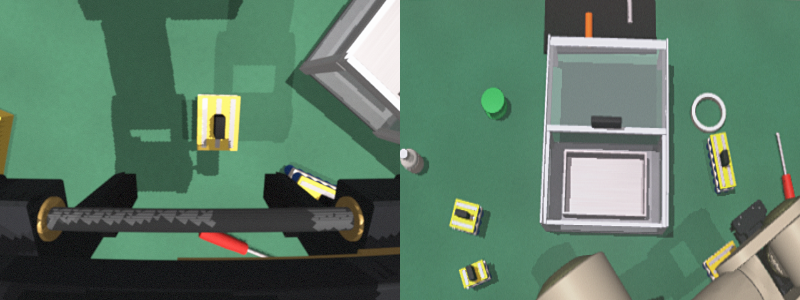

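Run:
```python
from h import *
cw=view('wrist')
im=cv2.imread('pics/w3.png'); hsv=cv2.cvtColor(im,cv2.COLOR_BGR2HSV)
m=cv2.inRange(hsv,(22,90,90),(35,255,255)); m[280:]=0; m[:,:200]=0; m[:,480:]=0
m=cv2.morphologyEx(m,cv2.MORPH_CLOSE,np.ones((15,15)))
c=max(cv2.findContours(m,0,2)[0],key=cv2.contourArea); r=cv2.minAreaRect(c); b=cv2.boxPoints(r); print(r)
q=pix2w(cw,b,[.065]*4); print(q,q.mean(0))
for i in range(4): d=q[(i+1)%4]-q[i]; print(np.linalg.norm(d),np.degrees(np.arctan2(d[1],d[0])))
print(pix2w(cw,[(350,185)],[.101]))
```

```text
((348.80194091796875, 196.49624633789062), (69.30841827392578, 88.22957611083984), 1.0809242725372314)
[[ 0.3775 -0.3513  0.065 ]
 [ 0.3338 -0.2832  0.065 ]
 [ 0.3852 -0.2496  0.065 ]
 [ 0.4323 -0.3159  0.065 ]] [ 0.3822 -0.3     0.065 ]
0.08095597675688727 122.70339242780157
0.06141980540793577 33.07976787732244
0.08124224517387904 -54.630184161547604
0.06519827927499515 -147.1163184655245
[[ 0.3715 -0.2879  0.101 ]]
```

```bash
cat >> h.py <<'E'
def board(fn,roi,show=True):
    """yellow board in wrist picture just taken: centre, sides; roi x0,y0,x1,y1"""
    cw=snap('wrist',fn); im=cv2.imread('pics/full_'+fn); hsv=cv2.cvtColor(im,cv2.COLOR_BGR2HSV)
    m=cv2.inRange(hsv,(22,90,90),(35,255,255)); k=np.zeros_like(m); k[roi[1]:roi[3],roi[0]:roi[2]]=1; m*=k
    m=cv2.morphologyEx(m,cv2.MORPH_CLOSE,np.ones((15,15)))
    c=max(cv2.findContours(m,0,2)[0],key=cv2.contourArea); r=cv2.minAreaRect(c); b=cv2.boxPoints(r)
    q=pix2w(cw,b,[.065]*4); print('rect',r,'centre',q.mean(0))
    for i in range(4): d=q[(i+1)%4]-q[i]; print('  side %.4f head %.1f'%(np.linalg.norm(d),np.degrees(np.arctan2(d[1],d[0]))))
E
python3 - <<'E'
from h import *
plan([(.382,-.300,.17,33.5)])
E
```

```text
[0.534 0.091 0.182 0.003]  ->  [ 0.3821 -0.3     0.1701] 33.5
```

Emit:
servo_tool([
  {"dx":0.13,"dy":0.091,"dz":0.182,"yaw":0.003,"claw":1},
  {"dx":0.27,"dy":0.091,"dz":0.182,"yaw":0.003,"claw":1},
  {"dx":0.4,"dy":0.091,"dz":0.182,"yaw":0.003,"claw":1},
  {"dx":0.534,"dy":0.091,"dz":0.182,"yaw":0.003,"claw":1},
  {"dx":0.534,"dy":0.091,"dz":0.182,"yaw":0.003,"claw":1},
  {"dx":0.534,"dy":0.091,"dz":0.182,"yaw":0.003,"claw":1},
  {"dx":0.534,"dy":0.091,"dz":0.182,"yaw":0.003,"claw":1},
  {"dx":0.534,"dy":0.091,"dz":0.182,"yaw":0.003,"claw":1},
])

```text
t: 11.02
tool_pos: [0.3817, -0.3013, 0.1713]
ee_rot: [[0.001, -0.551, 0.835], [-0.002, 0.835, 0.551], [-1.0, -0.002, 0.0]]
ft_force: [0.1, 0.1, 0.5]
width: 1.0
```

Run:
```python
from h import *
board('w4.png',(200,60,480,330))
```

```text
rect ((319.77545166015625, 230.2687530517578), (89.13742065429688, 110.62039184570312), 0.8425242304801941) centre [ 0.382 -0.3    0.065]
  side 0.0813 head 120.7
  side 0.0610 head 32.5
  side 0.0814 head -55.6
  side 0.0661 head -147.5
```

View pics/w4.png

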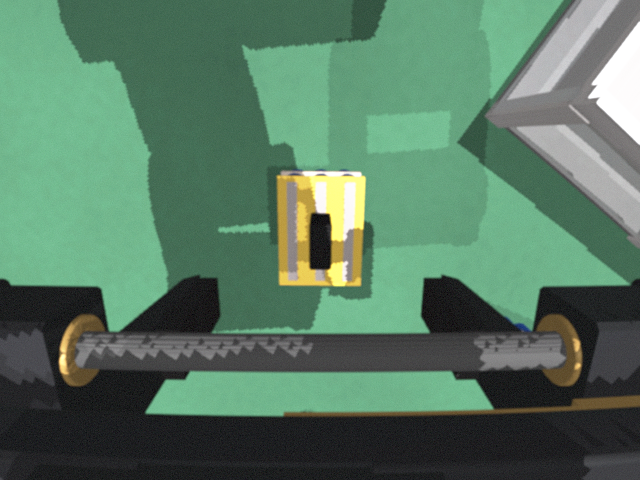

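Emit:
servo_tool([
  {"dx":0.1,"dy":0,"dz":0,"yaw":0,"claw":0.1},
  {"dx":0.22,"dy":0,"dz":0,"yaw":0,"claw":0.1},
  {"dx":0.34,"dy":0,"dz":0,"yaw":0,"claw":0.1},
  {"dx":0.46,"dy":0,"dz":0,"yaw":0,"claw":0.1},
  {"dx":0.56,"dy":0,"dz":0,"yaw":0,"claw":0.1},
  {"dx":0.62,"dy":0,"dz":0,"yaw":0,"claw":0.1},
  {"dx":0.645,"dy":0,"dz":0,"yaw":0,"claw":0.1},
  {"dx":0.645,"dy":0,"dz":0,"yaw":0,"claw":-0.3},
], grip_force=45)

```text
t: 11.73
tool_pos: [0.3812, -0.3011, 0.0733]
ee_rot: [[-0.0, -0.55, 0.835], [0.0, 0.835, 0.55], [-1.0, 0.0, -0.0]]
ft_force: [-1.2, 0.1, 0.8]
width: 0.5
```

Emit:
servo_tool([
  {"dx":0,"dy":0,"dz":0,"yaw":0,"claw":-1},
  {"dx":0,"dy":0,"dz":0,"yaw":0,"claw":-1},
  {"dx":0,"dy":0,"dz":0,"yaw":0,"claw":-1},
  {"dx":0,"dy":0,"dz":0,"yaw":0,"claw":-1},
  {"dx":0,"dy":0,"dz":0,"yaw":0,"claw":-1},
  {"dx":0,"dy":0,"dz":0,"yaw":0,"claw":-1},
  {"dx":0,"dy":0,"dz":0,"yaw":0,"claw":-1},
  {"dx":0,"dy":0,"dz":0,"yaw":0,"claw":-1},
])

```text
t: 12.4
tool_pos: [0.3813, -0.3011, 0.0737]
ee_rot: [[0.0, -0.55, 0.835], [-0.001, 0.835, 0.55], [-1.0, -0.001, 0.0]]
ft_force: [-0.3, 1.7, 4.8]
width: 0.156
```

```bash
cat >> h.py <<'E'
BO=np.array([.5535,-.0125]); BY=-1.7
def bay(x,y):
    a=np.radians(BY); return BO+np.array([[np.cos(a),-np.sin(a)],[np.sin(a),np.cos(a)]])@[x,y]
E
python3 - <<'E'
from h import *
# refine case from t3 (guard open): crop for viewing
im=cv2.imread('pics/full_t3.png'); cv2.imwrite('pics/c2.png',cv2.resize(im[190:290,255:395],None,fx=5,fy=5,interpolation=cv2.INTER_CUBIC))
p=bay(-.0,-.010); print(p, arm.get_state()['tool_pos'],arm.get_state()['width']*88)
s=(.3815,-.300,.073,33.5)
plan([(.3815,-.300,.27,33.5),(.52,-.15,.27,60),(*p,.27,88.3),(*p,.10,88.3)],s)
E
```

```text
[ 0.5532 -0.0225] [ 0.3813 -0.3011  0.0737] 13.736107518529769
[-0.657  0.     0.    -0.   ]  ->  [ 0.3815 -0.3     0.1715] 33.5
[-0.656  0.     0.    -0.   ]  ->  [ 0.3815 -0.3     0.2699] 33.5
[-0.     0.162  0.661 -0.074]  ->  [ 0.4508 -0.225   0.2699] 46.8
[-0.     0.006  0.68  -0.073]  ->  [ 0.5199 -0.15    0.2699] 60.0
[-0.     0.233  0.847 -0.157]  ->  [ 0.5533 -0.0225  0.2699] 88.2
[ 0.566  0.     0.    -0.   ]  ->  [ 0.5533 -0.0225  0.185 ] 88.2
[ 0.567  0.     0.    -0.   ]  ->  [ 0.5533 -0.0225  0.1   ] 88.2
```

View pics/c2.png

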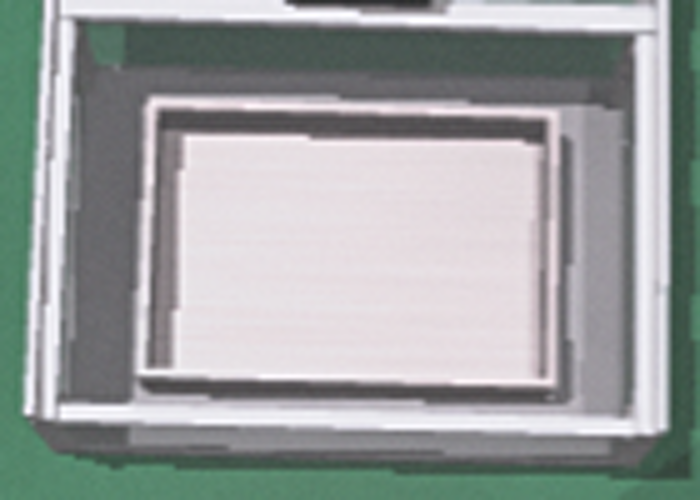

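Run:
```python
from h import *
cv=view('top')
f=lambda p:np.array(p)/5+[255,190]-.4
q=pix2w(cv,f([(147,98),(560,110),(557,386),(135,375)]),[.057]*4);print(q,q.mean(0))
for i in range(4): d=q[(i+1)%4]-q[i]; print(np.linalg.norm(d),np.degrees(np.arctan2(d[1],d[0])))
```

```text
[[ 0.6256  0.0866  0.057 ]
 [ 0.6193 -0.1171  0.057 ]
 [ 0.4816 -0.1131  0.057 ]
 [ 0.4875  0.0909  0.057 ]] [ 0.5535 -0.0132  0.057 ]
0.20377892318091848 -91.75660500739053
0.13775834965481173 178.3210430593262
0.20401781353157375 88.36288219244955
0.13818370047407455 -1.7780642944875835
```

Emit:
servo_tool([
  {"dx":-0.03,"dy":0,"dz":0,"yaw":0,"claw":-1},
  {"dx":-0.08,"dy":0,"dz":0,"yaw":0,"claw":-1},
  {"dx":-0.15,"dy":0,"dz":0,"yaw":0,"claw":-1},
  {"dx":-0.25,"dy":0,"dz":0,"yaw":0,"claw":-1},
  {"dx":-0.35,"dy":0,"dz":0,"yaw":0,"claw":-1},
  {"dx":-0.45,"dy":0,"dz":0,"yaw":0,"claw":-1},
  {"dx":-0.55,"dy":0,"dz":0,"yaw":0,"claw":-1},
  {"dx":-0.657,"dy":0,"dz":0,"yaw":0,"claw":-1},
])

```text
t: 13.07
tool_pos: [0.3808, -0.3005, 0.1725]
ee_rot: [[-0.001, -0.55, 0.835], [0.001, 0.835, 0.55], [-1.0, 0.002, -0.0]]
ft_force: [-0.2, 0.2, -6.3]
width: 0.156
```

Emit:
servo_tool([
  {"dx":-0.1,"dy":0,"dz":0,"yaw":0,"claw":-1},
  {"dx":-0.2,"dy":0,"dz":0,"yaw":0,"claw":-1},
  {"dx":-0.3,"dy":0,"dz":0,"yaw":0,"claw":-1},
  {"dx":-0.4,"dy":0,"dz":0,"yaw":0,"claw":-1},
  {"dx":-0.48,"dy":0,"dz":0,"yaw":0,"claw":-1},
  {"dx":-0.56,"dy":0,"dz":0,"yaw":0,"claw":-1},
  {"dx":-0.63,"dy":0,"dz":0,"yaw":0,"claw":-1},
  {"dx":-0.656,"dy":0,"dz":0,"yaw":0,"claw":-1},
])

```text
t: 13.73
tool_pos: [0.3811, -0.3009, 0.2716]
ee_rot: [[0.001, -0.55, 0.835], [-0.001, 0.835, 0.55], [-1.0, -0.001, 0.0]]
ft_force: [0.0, -0.7, -5.1]
width: 0.15
```

Emit:
servo_tool([
  {"dx":0,"dy":0.02,"dz":0.08,"yaw":-0.009,"claw":-1},
  {"dx":0,"dy":0.04,"dz":0.16,"yaw":-0.018,"claw":-1},
  {"dx":0,"dy":0.06,"dz":0.24,"yaw":-0.027,"claw":-1},
  {"dx":0,"dy":0.08,"dz":0.32,"yaw":-0.036,"claw":-1},
  {"dx":0,"dy":0.1,"dz":0.41,"yaw":-0.045,"claw":-1},
  {"dx":0,"dy":0.12,"dz":0.5,"yaw":-0.055,"claw":-1},
  {"dx":0,"dy":0.14,"dz":0.58,"yaw":-0.065,"claw":-1},
  {"dx":0,"dy":0.162,"dz":0.661,"yaw":-0.074,"claw":-1},
])

```text
t: 14.4
tool_pos: [0.4506, -0.2253, 0.2697]
ee_rot: [[-0.001, -0.729, 0.684], [0.001, 0.684, 0.729], [-1.0, 0.002, -0.0]]
ft_force: [0.0, -0.5, -5.5]
width: 0.15
```

Emit:
servo_tool([
  {"dx":0,"dy":0,"dz":0.085,"yaw":-0.009,"claw":-1},
  {"dx":0,"dy":0,"dz":0.17,"yaw":-0.018,"claw":-1},
  {"dx":0,"dy":0,"dz":0.255,"yaw":-0.027,"claw":-1},
  {"dx":0,"dy":0,"dz":0.34,"yaw":-0.036,"claw":-1},
  {"dx":0,"dy":0,"dz":0.425,"yaw":-0.045,"claw":-1},
  {"dx":0,"dy":0,"dz":0.51,"yaw":-0.055,"claw":-1},
  {"dx":0,"dy":0,"dz":0.6,"yaw":-0.065,"claw":-1},
  {"dx":0,"dy":0.006,"dz":0.68,"yaw":-0.073,"claw":-1},
])

```text
t: 15.07
tool_pos: [0.5206, -0.1503, 0.27]
ee_rot: [[-0.0, -0.866, 0.5], [0.0, 0.5, 0.866], [-1.0, 0.0, 0.0]]
ft_force: [-0.2, -0.4, -6.1]
width: 0.152
```

Emit:
servo_tool([
  {"dx":0,"dy":0.03,"dz":0.11,"yaw":-0.022,"claw":-1},
  {"dx":0,"dy":0.06,"dz":0.22,"yaw":-0.044,"claw":-1},
  {"dx":0,"dy":0.09,"dz":0.33,"yaw":-0.066,"claw":-1},
  {"dx":0,"dy":0.12,"dz":0.45,"yaw":-0.088,"claw":-1},
  {"dx":0,"dy":0.16,"dz":0.57,"yaw":-0.11,"claw":-1},
  {"dx":0,"dy":0.19,"dz":0.7,"yaw":-0.132,"claw":-1},
  {"dx":0,"dy":0.22,"dz":0.8,"yaw":-0.15,"claw":-1},
  {"dx":0,"dy":0.233,"dz":0.847,"yaw":-0.157,"claw":-1},
])

```text
t: 15.73
tool_pos: [0.5538, -0.0216, 0.2701]
ee_rot: [[-0.0, -1.0, 0.028], [0.001, 0.028, 1.0], [-1.0, 0.0, 0.001]]
ft_force: [0.3, -0.3, -5.8]
width: 0.155
```

Emit:
servo_tool([
  {"dx":0.06,"dy":0,"dz":0,"yaw":0,"claw":-1},
  {"dx":0.13,"dy":0,"dz":0,"yaw":0,"claw":-1},
  {"dx":0.2,"dy":0,"dz":0,"yaw":0,"claw":-1},
  {"dx":0.28,"dy":0,"dz":0,"yaw":0,"claw":-1},
  {"dx":0.36,"dy":0,"dz":0,"yaw":0,"claw":-1},
  {"dx":0.44,"dy":0,"dz":0,"yaw":0,"claw":-1},
  {"dx":0.52,"dy":0,"dz":0,"yaw":0,"claw":-1},
  {"dx":0.566,"dy":0,"dz":0,"yaw":0,"claw":-1},
])

```text
t: 16.4
tool_pos: [0.5527, -0.0246, 0.1834]
ee_rot: [[-0.003, -0.999, 0.035], [0.0, 0.035, 0.999], [-1.0, 0.003, 0.0]]
ft_force: [-0.5, 1.1, -5.1]
width: 0.155
```

Run:
```python
from h import *
s=arm.get_state(); print(s['tool_pos'],head(s['ee_rot']),s['width']*88,s['ft_force']); p=bay(0,-.01); print(p)
plan([(*p,.0865,88.3)])
```

```text
[ 0.5527 -0.0246  0.1834] 87.99878319065625 13.629225892397326 [-0.4795  1.1445 -5.0613]
[ 0.5532 -0.0225]
[ 0.646 -0.003  0.014 -0.002]  ->  [ 0.5533 -0.0225  0.0865] 88.4
```

Emit:
servo_tool([
  {"dx":0.1,"dy":0,"dz":0,"yaw":0,"claw":-1},
  {"dx":0.2,"dy":0,"dz":0,"yaw":0,"claw":-1},
  {"dx":0.3,"dy":0,"dz":0,"yaw":0,"claw":-1},
  {"dx":0.4,"dy":0,"dz":0,"yaw":0,"claw":-1},
  {"dx":0.5,"dy":0,"dz":0,"yaw":0,"claw":-1},
  {"dx":0.58,"dy":0,"dz":0,"yaw":0,"claw":-1},
  {"dx":0.63,"dy":0,"dz":0,"yaw":0,"claw":-1},
  {"dx":0.65,"dy":0,"dz":0,"yaw":0,"claw":-1},
])

```text
t: 17.07
tool_pos: [0.553, -0.0242, 0.0867]
ee_rot: [[-0.002, -0.999, 0.034], [0.0, 0.034, 0.999], [-1.0, 0.002, 0.0]]
ft_force: [0.2, 0.5, -5.5]
width: 0.154
```

Emit:
servo_tool([
  {"dx":0,"dy":0,"dz":0,"yaw":0,"claw":-1},
  {"dx":0,"dy":0,"dz":0,"yaw":0,"claw":-1},
  {"dx":0.005,"dy":0,"dz":0,"yaw":0,"claw":-1},
  {"dx":0.01,"dy":0,"dz":0,"yaw":0,"claw":-1},
  {"dx":0.015,"dy":0,"dz":0,"yaw":0,"claw":-1},
  {"dx":0.015,"dy":0,"dz":0,"yaw":0,"claw":-1},
  {"dx":0.015,"dy":0,"dz":0,"yaw":0,"claw":-1},
  {"dx":0.015,"dy":0,"dz":0,"yaw":0,"claw":-1},
])

```text
t: 17.73
tool_pos: [0.5535, -0.0238, 0.0858]
ee_rot: [[0.0, -0.999, 0.033], [-0.0, 0.033, 0.999], [-1.0, -0.0, -0.0]]
ft_force: [-0.8, -0.8, -4.8]
width: 0.152
```

Emit:
servo_tool([
  {"dx":0.005,"dy":0,"dz":0,"yaw":0,"claw":-1},
  {"dx":0.01,"dy":0,"dz":0,"yaw":0,"claw":-1},
  {"dx":0.01,"dy":0,"dz":0,"yaw":0,"claw":-1},
  {"dx":0.01,"dy":0,"dz":0,"yaw":0,"claw":-1},
  {"dx":0.01,"dy":0,"dz":0,"yaw":0,"claw":-0.3},
  {"dx":0.01,"dy":0,"dz":0,"yaw":0,"claw":-0.3},
  {"dx":0.01,"dy":0,"dz":0,"yaw":0,"claw":-0.3},
  {"dx":0.01,"dy":0,"dz":0,"yaw":0,"claw":-0.3},
])

```text
t: 18.4
tool_pos: [0.5536, -0.0239, 0.0842]
ee_rot: [[0.0, -0.999, 0.033], [-0.0, 0.033, 0.999], [-1.0, -0.0, -0.0]]
ft_force: [0.1, -0.8, 0.3]
width: 0.353
```

Emit:
servo_tool([
  {"dx":0,"dy":0,"dz":0,"yaw":0,"claw":-0.3},
  {"dx":-0.05,"dy":0,"dz":0,"yaw":0,"claw":-0.3},
  {"dx":-0.15,"dy":0,"dz":0,"yaw":0,"claw":-0.3},
  {"dx":-0.3,"dy":0,"dz":0,"yaw":0,"claw":-0.3},
  {"dx":-0.45,"dy":0,"dz":0,"yaw":0,"claw":-0.3},
  {"dx":-0.6,"dy":0,"dz":0,"yaw":0,"claw":0},
  {"dx":-0.8,"dy":0,"dz":0,"yaw":0,"claw":0},
  {"dx":-0.9,"dy":0,"dz":0,"yaw":0,"claw":0},
])

```text
t: 19.07
tool_pos: [0.554, -0.0239, 0.2229]
ee_rot: [[0.004, -0.999, 0.033], [-0.001, 0.033, 0.999], [-1.0, -0.004, -0.001]]
ft_force: [0.3, 1.1, -0.3]
width: 0.498
```

Run:
```python
from h import *
s=arm.get_state(); print(s['tool_pos'],head(s['ee_rot']),s['width']*88,s['ft_force'])
board('w5.png',(150,0,500,330))
plan([(.600,-.305,.22,99.5),(.600,-.305,.17,99.5)])
```

```text
[ 0.554  -0.0239  0.2229] 88.12067646678192 43.82678432063751 [ 0.3375  1.0971 -0.3239]
rect ((320.0, 218.5), (97.0, 74.0), 90.0) centre [ 0.5569 -0.024   0.065 ]
  side 0.0607 head 88.1
  side 0.0844 head -0.4
  side 0.0651 head -91.9
  side 0.0844 head 176.6
[ 0.016 -0.181 -0.931 -0.032]  ->  [ 0.5773 -0.1645  0.2223] 93.9
[ 0.015 -0.088 -0.944 -0.031]  ->  [ 0.6    -0.3049  0.2201] 99.5
[ 0.334  0.    -0.    -0.   ]  ->  [ 0.6    -0.3049  0.17  ] 99.5
```

Emit:
servo_tool([
  {"dx":0,"dy":-0.04,"dz":-0.23,"yaw":-0.008,"claw":0},
  {"dx":0,"dy":-0.09,"dz":-0.46,"yaw":-0.016,"claw":0},
  {"dx":0,"dy":-0.135,"dz":-0.7,"yaw":-0.024,"claw":0},
  {"dx":0.016,"dy":-0.181,"dz":-0.931,"yaw":-0.032,"claw":0},
  {"dx":0.016,"dy":-0.181,"dz":-0.931,"yaw":-0.032,"claw":0.2},
  {"dx":0.016,"dy":-0.181,"dz":-0.931,"yaw":-0.032,"claw":0.2},
  {"dx":0.016,"dy":-0.181,"dz":-0.931,"yaw":-0.032,"claw":0.2},
  {"dx":0.016,"dy":-0.181,"dz":-0.931,"yaw":-0.032,"claw":0.2},
])

```text
t: 19.78
tool_pos: [0.5758, -0.1631, 0.2168]
ee_rot: [[-0.0, -0.998, -0.069], [0.0, -0.069, 0.998], [-1.0, 0.0, 0.0]]
ft_force: [-0.5, 0.6, -0.4]
width: 0.598
```

Emit:
servo_tool([
  {"dx":0,"dy":-0.02,"dz":-0.23,"yaw":-0.008,"claw":0.2},
  {"dx":0,"dy":-0.04,"dz":-0.46,"yaw":-0.016,"claw":0.2},
  {"dx":0,"dy":-0.065,"dz":-0.7,"yaw":-0.024,"claw":0.2},
  {"dx":0.1,"dy":-0.088,"dz":-0.944,"yaw":-0.031,"claw":0.2},
  {"dx":0.2,"dy":-0.088,"dz":-0.944,"yaw":-0.031,"claw":0.2},
  {"dx":0.3,"dy":-0.088,"dz":-0.944,"yaw":-0.031,"claw":0.2},
  {"dx":0.349,"dy":-0.088,"dz":-0.944,"yaw":-0.031,"claw":0.2},
  {"dx":0.349,"dy":-0.088,"dz":-0.944,"yaw":-0.031,"claw":0.2},
])

```text
t: 20.45
tool_pos: [0.5984, -0.3032, 0.1628]
ee_rot: [[-0.003, -0.986, -0.165], [0.002, -0.165, 0.986], [-1.0, 0.002, 0.002]]
ft_force: [0.0, 0.8, -0.9]
width: 0.599
```

Run:
```python
from h import *
s=arm.get_state(); print(s['tool_pos'],head(s['ee_rot']),s['width']*88,s['ft_force'])
board('w6.png',(200,60,440,330))
snap('top','t6.png')
a=cv2.imread('pics/w6.png');b=cv2.imread('pics/full_t6.png')[80:380,120:520]
cv2.imwrite('pics/m6.png',np.hstack([cv2.resize(a,(400,300)),b]))
```

```text
[ 0.5984 -0.3032  0.1628] 99.52359510937376 52.74079641422541 [ 0.0234  0.7659 -0.9073]
rect ((320.0, 235.5), (169.0, 62.0), 90.0) centre [ 0.6016 -0.3025  0.065 ]
  side 0.0404 head 99.5
  side 0.1213 head 10.7
  side 0.0457 head -80.6
  side 0.1213 head -171.8
```

View pics/m6.png

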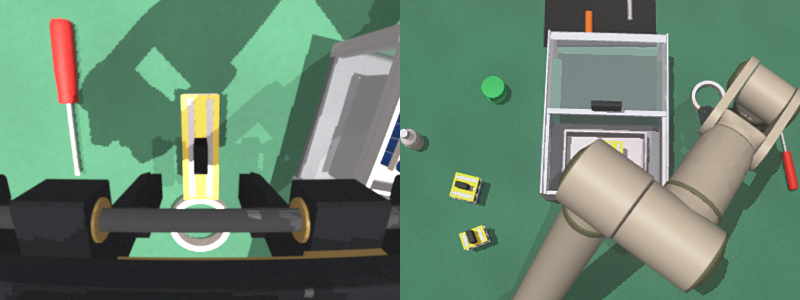

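Emit:
servo_tool([
  {"dx":0.1,"dy":-0.017,"dz":0,"yaw":0,"claw":0.1},
  {"dx":0.22,"dy":-0.017,"dz":0,"yaw":0,"claw":0},
  {"dx":0.34,"dy":-0.017,"dz":0,"yaw":0,"claw":-0.1},
  {"dx":0.45,"dy":-0.017,"dz":0,"yaw":0,"claw":-0.1},
  {"dx":0.54,"dy":-0.017,"dz":0,"yaw":0,"claw":-0.1},
  {"dx":0.58,"dy":-0.017,"dz":0,"yaw":0,"claw":-0.1},
  {"dx":0.595,"dy":-0.017,"dz":0,"yaw":0,"claw":-0.1},
  {"dx":0.595,"dy":-0.017,"dz":0,"yaw":0,"claw":-0.3},
])

```text
t: 21.22
tool_pos: [0.6016, -0.3041, 0.0759]
ee_rot: [[0.001, -0.986, -0.165], [-0.001, -0.165, 0.986], [-1.0, -0.001, -0.001]]
ft_force: [-0.5, 0.2, 0.1]
width: 0.396
```

Emit:
servo_tool([
  {"dx":0,"dy":0,"dz":0,"yaw":0,"claw":-1},
  {"dx":0,"dy":0,"dz":0,"yaw":0,"claw":-1},
  {"dx":0,"dy":0,"dz":0,"yaw":0,"claw":-1},
  {"dx":0,"dy":0,"dz":0,"yaw":0,"claw":-1},
  {"dx":0,"dy":0,"dz":0,"yaw":0,"claw":-1},
  {"dx":0,"dy":0,"dz":0,"yaw":0,"claw":-1},
  {"dx":0,"dy":0,"dz":0,"yaw":0,"claw":-1},
  {"dx":0,"dy":0,"dz":0,"yaw":0,"claw":-1},
])

```text
t: 21.88
tool_pos: [0.6014, -0.3044, 0.0758]
ee_rot: [[0.001, -0.986, -0.164], [-0.001, -0.164, 0.986], [-1.0, -0.001, -0.001]]
ft_force: [0.3, 1.4, 6.7]
width: 0.155
```

Run:
```python
from h import *
s=arm.get_state(); print(s['tool_pos'],head(s['ee_rot']),s['width']*88,s['ft_force'])
p=s['tool_pos']; t=bay(0,-.072); print(t)
plan([(*p[:2],.27,99.5),(*t,.27,88.3),(*t,.10,88.3)])
```

```text
[ 0.6014 -0.3044  0.0758] 99.45436447292084 13.608184195605116 [0.32   1.3743 6.6614]
[ 0.5514 -0.0845]
[-0.647  0.     0.    -0.   ]  ->  [ 0.6014 -0.3044  0.1729] 99.5
[-0.648  0.     0.    -0.   ]  ->  [ 0.6014 -0.3044  0.2701] 99.5
[0.    0.044 0.751 0.031]  ->  [ 0.5764 -0.1944  0.2701] 93.9
[0.    0.117 0.742 0.031]  ->  [ 0.5514 -0.0845  0.2701] 88.3
[ 0.567  0.     0.    -0.   ]  ->  [ 0.5514 -0.0845  0.185 ] 88.3
[ 0.567  0.     0.    -0.   ]  ->  [ 0.5514 -0.0845  0.1   ] 88.3
```

Emit:
servo_tool([
  {"dx":-0.03,"dy":0,"dz":0,"yaw":0,"claw":-1},
  {"dx":-0.08,"dy":0,"dz":0,"yaw":0,"claw":-1},
  {"dx":-0.15,"dy":0,"dz":0,"yaw":0,"claw":-1},
  {"dx":-0.25,"dy":0,"dz":0,"yaw":0,"claw":-1},
  {"dx":-0.35,"dy":0,"dz":0,"yaw":0,"claw":-1},
  {"dx":-0.45,"dy":0,"dz":0,"yaw":0,"claw":-1},
  {"dx":-0.55,"dy":0,"dz":0,"yaw":0,"claw":-1},
  {"dx":-0.647,"dy":0,"dz":0,"yaw":0,"claw":-1},
])

```text
t: 22.55
tool_pos: [0.601, -0.3042, 0.1734]
ee_rot: [[-0.0, -0.986, -0.164], [0.0, -0.164, 0.986], [-1.0, 0.0, 0.0]]
ft_force: [0.3, -0.3, -5.3]
width: 0.154
```

Emit:
servo_tool([
  {"dx":-0.1,"dy":0,"dz":0,"yaw":0,"claw":-1},
  {"dx":-0.2,"dy":0,"dz":0,"yaw":0,"claw":-1},
  {"dx":-0.3,"dy":0,"dz":0,"yaw":0,"claw":-1},
  {"dx":-0.4,"dy":0,"dz":0,"yaw":0,"claw":-1},
  {"dx":-0.48,"dy":0,"dz":0,"yaw":0,"claw":-1},
  {"dx":-0.56,"dy":0,"dz":0,"yaw":0,"claw":-1},
  {"dx":-0.62,"dy":0,"dz":0,"yaw":0,"claw":-1},
  {"dx":-0.648,"dy":0,"dz":0,"yaw":0,"claw":-1},
])

```text
t: 23.22
tool_pos: [0.6013, -0.3043, 0.2711]
ee_rot: [[0.001, -0.986, -0.164], [-0.001, -0.164, 0.986], [-1.0, -0.001, -0.001]]
ft_force: [-0.3, 0.6, -4.9]
width: 0.155
```

Emit:
servo_tool([
  {"dx":0,"dy":0.005,"dz":0.09,"yaw":0.004,"claw":-1},
  {"dx":0,"dy":0.01,"dz":0.18,"yaw":0.008,"claw":-1},
  {"dx":0,"dy":0.015,"dz":0.27,"yaw":0.012,"claw":-1},
  {"dx":0,"dy":0.02,"dz":0.37,"yaw":0.016,"claw":-1},
  {"dx":0,"dy":0.025,"dz":0.47,"yaw":0.02,"claw":-1},
  {"dx":0,"dy":0.03,"dz":0.57,"yaw":0.024,"claw":-1},
  {"dx":0,"dy":0.04,"dz":0.67,"yaw":0.028,"claw":-1},
  {"dx":0,"dy":0.044,"dz":0.751,"yaw":0.031,"claw":-1},
])

```text
t: 23.88
tool_pos: [0.5757, -0.1931, 0.2692]
ee_rot: [[-0.001, -0.998, -0.067], [0.001, -0.067, 0.998], [-1.0, 0.001, 0.001]]
ft_force: [-0.0, 0.2, -4.9]
width: 0.154
```

Emit:
servo_tool([
  {"dx":0,"dy":0.015,"dz":0.1,"yaw":0.004,"claw":-1},
  {"dx":0,"dy":0.03,"dz":0.2,"yaw":0.008,"claw":-1},
  {"dx":0,"dy":0.045,"dz":0.3,"yaw":0.012,"claw":-1},
  {"dx":0,"dy":0.06,"dz":0.4,"yaw":0.016,"claw":-1},
  {"dx":0,"dy":0.075,"dz":0.5,"yaw":0.02,"claw":-1},
  {"dx":0,"dy":0.09,"dz":0.6,"yaw":0.025,"claw":-1},
  {"dx":0,"dy":0.11,"dz":0.69,"yaw":0.029,"claw":-1},
  {"dx":0,"dy":0.117,"dz":0.742,"yaw":0.031,"claw":-1},
])

```text
t: 24.55
tool_pos: [0.5506, -0.083, 0.2694]
ee_rot: [[-0.0, -1.0, 0.03], [0.0, 0.03, 1.0], [-1.0, 0.0, 0.0]]
ft_force: [0.2, -0.5, -5.9]
width: 0.154
```

Run:
```python
from h import *
arm.snapshot('top')
s=arm.get_state(); print(s['tool_pos'],head(s['ee_rot']),s['width']*88,s['ft_force'])
t=bay(0,-.072); print(t)
plan([(*t,.185,88.3),(*t,.0885,88.3)])
```

```text
[ 0.5506 -0.0822  0.2695] 88.34391059620768 13.605031666149465 [ 0.0688  1.1106 -4.1821]
[ 0.5514 -0.0845]
[ 0.564 -0.006 -0.015  0.   ]  ->  [ 0.5514 -0.0845  0.1849] 88.3
[0.643 0.    0.    0.   ]  ->  [ 0.5514 -0.0845  0.0885] 88.3
```

Emit:
servo_tool([
  {"dx":0.06,"dy":-0.006,"dz":-0.015,"yaw":0,"claw":-1},
  {"dx":0.13,"dy":-0.006,"dz":-0.015,"yaw":0,"claw":-1},
  {"dx":0.2,"dy":-0.006,"dz":-0.015,"yaw":0,"claw":-1},
  {"dx":0.28,"dy":-0.006,"dz":-0.015,"yaw":0,"claw":-1},
  {"dx":0.36,"dy":-0.006,"dz":-0.015,"yaw":0,"claw":-1},
  {"dx":0.44,"dy":-0.006,"dz":-0.015,"yaw":0,"claw":-1},
  {"dx":0.52,"dy":-0.006,"dz":-0.015,"yaw":0,"claw":-1},
  {"dx":0.564,"dy":-0.006,"dz":-0.015,"yaw":0,"claw":-1},
])

```text
t: 25.27
tool_pos: [0.5516, -0.0875, 0.1826]
ee_rot: [[-0.002, -1.0, 0.03], [0.001, 0.03, 1.0], [-1.0, 0.003, 0.001]]
ft_force: [0.6, -0.3, -5.3]
width: 0.155
```

Emit:
servo_tool([
  {"dx":0.1,"dy":0,"dz":0,"yaw":0,"claw":-1},
  {"dx":0.2,"dy":0,"dz":0,"yaw":0,"claw":-1},
  {"dx":0.3,"dy":0,"dz":0,"yaw":0,"claw":-1},
  {"dx":0.4,"dy":0,"dz":0,"yaw":0,"claw":-1},
  {"dx":0.5,"dy":0,"dz":0,"yaw":0,"claw":-1},
  {"dx":0.58,"dy":0,"dz":0,"yaw":0,"claw":-1},
  {"dx":0.625,"dy":0,"dz":0,"yaw":0,"claw":-1},
  {"dx":0.643,"dy":0,"dz":0,"yaw":0,"claw":-1},
])

```text
t: 25.93
tool_pos: [0.5517, -0.087, 0.0878]
ee_rot: [[-0.002, -1.0, 0.03], [0.0, 0.03, 1.0], [-1.0, 0.002, 0.0]]
ft_force: [-7.9, 2.1, 13.8]
width: 0.159
```

Emit:
servo_tool([
  {"dx":0,"dy":0,"dz":0,"yaw":0,"claw":-1},
  {"dx":0,"dy":0,"dz":0,"yaw":0,"claw":-1},
  {"dx":0,"dy":0,"dz":0,"yaw":0,"claw":-1},
  {"dx":0,"dy":0,"dz":0,"yaw":0,"claw":-1},
  {"dx":0.005,"dy":0,"dz":0,"yaw":0,"claw":-1},
  {"dx":0.008,"dy":0,"dz":0,"yaw":0,"claw":-1},
  {"dx":0.008,"dy":0,"dz":0,"yaw":0,"claw":-1},
  {"dx":0.008,"dy":0,"dz":0,"yaw":0,"claw":-1},
])

```text
t: 26.6
tool_pos: [0.5523, -0.0867, 0.0878]
ee_rot: [[0.001, -1.0, 0.03], [-0.0, 0.03, 1.0], [-1.0, -0.001, -0.0]]
ft_force: [-1.9, 1.3, 4.4]
width: 0.158
```

Emit:
servo_tool([
  {"dx":0,"dy":0,"dz":0,"yaw":0,"claw":-0.3},
  {"dx":0,"dy":0,"dz":0,"yaw":0,"claw":-0.3},
  {"dx":0,"dy":0,"dz":0,"yaw":0,"claw":-0.3},
  {"dx":0,"dy":0,"dz":0,"yaw":0,"claw":-0.3},
  {"dx":-0.05,"dy":0,"dz":0,"yaw":0,"claw":-0.3},
  {"dx":-0.15,"dy":0,"dz":0,"yaw":0,"claw":-0.3},
  {"dx":-0.3,"dy":0,"dz":0,"yaw":0,"claw":-0.3},
  {"dx":-0.45,"dy":0,"dz":0,"yaw":0,"claw":-0.3},
])

```text
t: 27.27
tool_pos: [0.5518, -0.0866, 0.1556]
ee_rot: [[-0.001, -1.0, 0.03], [0.0, 0.03, 1.0], [-1.0, 0.001, 0.0]]
ft_force: [-0.1, 0.1, 0.1]
width: 0.348
```

Emit:
servo_tool([
  {"dx":-0.15,"dy":0,"dz":0,"yaw":0,"claw":-0.3},
  {"dx":-0.3,"dy":0,"dz":0,"yaw":0,"claw":0},
  {"dx":-0.45,"dy":0,"dz":0,"yaw":0,"claw":0.2},
  {"dx":-0.6,"dy":0,"dz":0,"yaw":0,"claw":0.2},
  {"dx":-0.6,"dy":0,"dz":0,"yaw":0,"claw":0.2},
  {"dx":-0.6,"dy":0,"dz":0,"yaw":0,"claw":0.2},
  {"dx":-0.6,"dy":0,"dz":0,"yaw":0,"claw":0.2},
  {"dx":-0.6,"dy":0,"dz":0,"yaw":0,"claw":0.2},
])

```text
t: 27.93
tool_pos: [0.5516, -0.0865, 0.2435]
ee_rot: [[-0.002, -1.0, 0.03], [0.001, 0.03, 1.0], [-1.0, 0.002, 0.001]]
ft_force: [0.4, 0.1, -0.2]
width: 0.601
```

Run:
```python
from h import *
s=arm.get_state(); print(s['tool_pos'],head(s['ee_rot']),s['width']*88,s['ft_force'])
snap('wrist','w7.png'); snap('top','t7.png')
a=cv2.imread('pics/w7.png');b=cv2.imread('pics/full_t7.png')[80:380,120:520]
cv2.imwrite('pics/m7.png',np.hstack([cv2.resize(a,(400,300)),b]))
plan([(.481,.326,.20,166.5)])
```

```text
[ 0.5516 -0.0865  0.2435] 88.29309065762497 52.928362189708366 [ 0.4342  0.1046 -0.2496]
[ 0.097  0.184  0.912 -0.145]  ->  [0.5282 0.051  0.229 ] 114.4
[ 0.097 -0.235  0.9   -0.145]  ->  [0.5046 0.1885 0.2145] 140.5
[ 0.097 -0.607  0.704 -0.144]  ->  [0.481  0.326  0.1999] 166.4
```

View pics/m7.png

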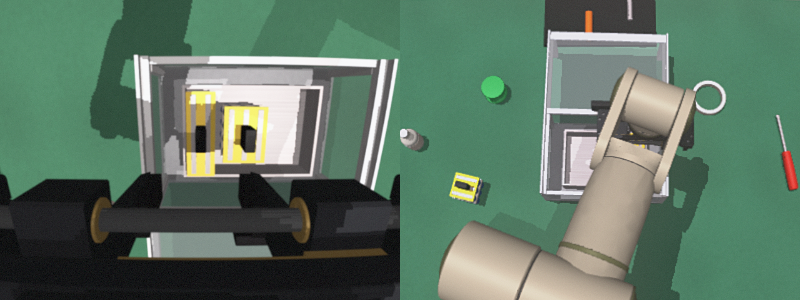

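Emit:
servo_tool([
  {"dx":0,"dy":0.04,"dz":0.2,"yaw":-0.035,"claw":0.2},
  {"dx":0,"dy":0.08,"dz":0.4,"yaw":-0.07,"claw":0.2},
  {"dx":0,"dy":0.12,"dz":0.6,"yaw":-0.105,"claw":0.2},
  {"dx":0.05,"dy":0.16,"dz":0.8,"yaw":-0.14,"claw":0.2},
  {"dx":0.097,"dy":0.184,"dz":0.912,"yaw":-0.145,"claw":0.2},
  {"dx":0.097,"dy":0.184,"dz":0.912,"yaw":-0.145,"claw":0.2},
  {"dx":0.097,"dy":0.184,"dz":0.912,"yaw":-0.145,"claw":0.2},
  {"dx":0.097,"dy":0.184,"dz":0.912,"yaw":-0.145,"claw":0.2},
])

```text
t: 28.7
tool_pos: [0.5288, 0.0502, 0.23]
ee_rot: [[-0.0, -0.911, -0.412], [-0.0, -0.412, 0.911], [-1.0, 0.0, -0.0]]
ft_force: [-0.6, 0.4, 0.2]
width: 0.597
```

Emit:
servo_tool([
  {"dx":0,"dy":-0.05,"dz":0.2,"yaw":-0.035,"claw":0.2},
  {"dx":0,"dy":-0.1,"dz":0.4,"yaw":-0.07,"claw":0.2},
  {"dx":0,"dy":-0.15,"dz":0.6,"yaw":-0.105,"claw":0.2},
  {"dx":0.05,"dy":-0.2,"dz":0.8,"yaw":-0.14,"claw":0.2},
  {"dx":0.097,"dy":-0.235,"dz":0.9,"yaw":-0.145,"claw":0.2},
  {"dx":0.097,"dy":-0.235,"dz":0.9,"yaw":-0.145,"claw":0.2},
  {"dx":0.097,"dy":-0.235,"dz":0.9,"yaw":-0.145,"claw":0.2},
  {"dx":0.097,"dy":-0.235,"dz":0.9,"yaw":-0.145,"claw":0.2},
])

```text
t: 29.37
tool_pos: [0.5056, 0.1871, 0.2159]
ee_rot: [[0.001, -0.638, -0.77], [-0.0, -0.77, 0.638], [-1.0, -0.0, -0.001]]
ft_force: [0.2, 0.3, 0.6]
width: 0.601
```

Emit:
servo_tool([
  {"dx":0,"dy":-0.12,"dz":0.15,"yaw":-0.035,"claw":0.2},
  {"dx":0,"dy":-0.24,"dz":0.3,"yaw":-0.07,"claw":0.2},
  {"dx":0,"dy":-0.36,"dz":0.45,"yaw":-0.105,"claw":0.2},
  {"dx":0.05,"dy":-0.5,"dz":0.6,"yaw":-0.14,"claw":0.2},
  {"dx":0.097,"dy":-0.607,"dz":0.704,"yaw":-0.144,"claw":0.2},
  {"dx":0.097,"dy":-0.607,"dz":0.704,"yaw":-0.144,"claw":0.2},
  {"dx":0.097,"dy":-0.607,"dz":0.704,"yaw":-0.144,"claw":0.2},
  {"dx":0.097,"dy":-0.607,"dz":0.704,"yaw":-0.144,"claw":0.2},
])

```text
t: 30.03
tool_pos: [0.4821, 0.3244, 0.2014]
ee_rot: [[0.001, -0.237, -0.971], [-0.0, -0.971, 0.237], [-1.0, 0.0, -0.001]]
ft_force: [-0.2, -0.0, -0.3]
width: 0.6
```

Run:
```python
from h import *
s=arm.get_state(); print(s['tool_pos'],head(s['ee_rot']),s['width']*88,s['ft_force'],s['qpos'])
board('w8.png',(150,60,470,310))
```

```text
[0.4821 0.3244 0.2014] 166.27624794058022 52.770536786193816 [-0.2166 -0.0479 -0.2849] [ 0.3889  0.4629  1.2727 -0.0004  1.4054 -2.5131]
rect ((322.0, 230.0), (74.0, 78.0), 90.0) centre [0.4834 0.3297 0.065 ]
  side 0.0604 head 166.3
  side 0.0607 head 77.9
  side 0.0637 head -13.7
  side 0.0607 head -105.3
```

View pics/w8.png

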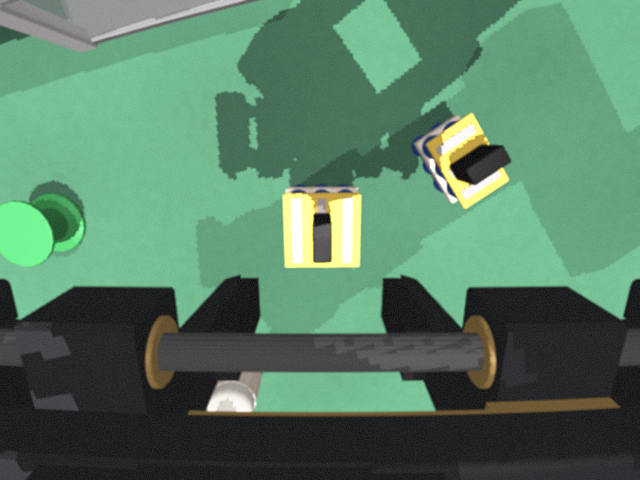

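Emit:
servo_tool([
  {"dx":0.13,"dy":-0.024,"dz":0,"yaw":0,"claw":0.1},
  {"dx":0.27,"dy":-0.024,"dz":0,"yaw":0,"claw":0},
  {"dx":0.42,"dy":-0.024,"dz":0,"yaw":0,"claw":-0.1},
  {"dx":0.56,"dy":-0.024,"dz":0,"yaw":0,"claw":-0.1},
  {"dx":0.69,"dy":-0.024,"dz":0,"yaw":0,"claw":-0.1},
  {"dx":0.79,"dy":-0.024,"dz":0,"yaw":0,"claw":-0.1},
  {"dx":0.835,"dy":-0.024,"dz":0,"yaw":0,"claw":-0.1},
  {"dx":0.846,"dy":-0.024,"dz":0,"yaw":0,"claw":-0.2},
])

```text
t: 30.75
tool_pos: [0.4824, 0.3282, 0.0735]
ee_rot: [[-0.001, -0.237, -0.972], [-0.001, -0.972, 0.237], [-1.0, 0.001, 0.001]]
ft_force: [-0.5, 0.1, 0.5]
width: 0.411
```

Emit:
servo_tool([
  {"dx":0,"dy":0,"dz":0,"yaw":0,"claw":-0.3},
  {"dx":0,"dy":0,"dz":0,"yaw":0,"claw":-1},
  {"dx":0,"dy":0,"dz":0,"yaw":0,"claw":-1},
  {"dx":0,"dy":0,"dz":0,"yaw":0,"claw":-1},
  {"dx":0,"dy":0,"dz":0,"yaw":0,"claw":-1},
  {"dx":0,"dy":0,"dz":0,"yaw":0,"claw":-1},
  {"dx":0,"dy":0,"dz":0,"yaw":0,"claw":-1},
  {"dx":0,"dy":0,"dz":0,"yaw":0,"claw":-1},
])

```text
t: 31.42
tool_pos: [0.4825, 0.3295, 0.0749]
ee_rot: [[0.001, -0.235, -0.972], [0.0, -0.972, 0.235], [-1.0, -0.001, -0.001]]
ft_force: [-1.0, -0.6, 5.7]
width: 0.151
```

Run:
```python
from h import *
s=arm.get_state(); print(s['tool_pos'],head(s['ee_rot']),s['width']*88,s['ft_force'])
p=s['tool_pos']; t=bay(-.025,.061); print(t)
plan([(*p[:2],.27,166.5),(.50,.2,.27,128),(*t,.27,88.3),(*t,.10,88.3)])
```

```text
[0.4825 0.3295 0.0749] 166.4174707098842 13.313503106340812 [-1.0431 -0.6377  5.7279]
[0.5303 0.0492]
[-0.65  0.    0.   -0.  ]  ->  [0.4825 0.3295 0.1724] 166.4
[-0.651  0.     0.    -0.   ]  ->  [0.4825 0.3295 0.2701] 166.4
[ 0.     0.812 -0.316  0.213]  ->  [0.4999 0.2    0.2701] 128.1
[ 0.     0.46  -0.916  0.221]  ->  [0.5303 0.0492 0.2701] 88.3
[ 0.567  0.    -0.    -0.   ]  ->  [0.5303 0.0492 0.185 ] 88.3
[ 0.567  0.    -0.    -0.   ]  ->  [0.5303 0.0492 0.1   ] 88.3
```

Emit:
servo_tool([
  {"dx":-0.03,"dy":0,"dz":0,"yaw":0,"claw":-1},
  {"dx":-0.08,"dy":0,"dz":0,"yaw":0,"claw":-1},
  {"dx":-0.15,"dy":0,"dz":0,"yaw":0,"claw":-1},
  {"dx":-0.25,"dy":0,"dz":0,"yaw":0,"claw":-1},
  {"dx":-0.35,"dy":0,"dz":0,"yaw":0,"claw":-1},
  {"dx":-0.45,"dy":0,"dz":0,"yaw":0,"claw":-1},
  {"dx":-0.55,"dy":0,"dz":0,"yaw":0,"claw":-1},
  {"dx":-0.65,"dy":0,"dz":0,"yaw":0,"claw":-1},
])

```text
t: 32.08
tool_pos: [0.4819, 0.3293, 0.1729]
ee_rot: [[-0.0, -0.235, -0.972], [-0.0, -0.972, 0.235], [-1.0, 0.0, 0.0]]
ft_force: [0.4, -0.1, -5.3]
width: 0.156
```

Emit:
servo_tool([
  {"dx":-0.1,"dy":0,"dz":0,"yaw":0,"claw":-1},
  {"dx":-0.2,"dy":0,"dz":0,"yaw":0,"claw":-1},
  {"dx":-0.3,"dy":0,"dz":0,"yaw":0,"claw":-1},
  {"dx":-0.4,"dy":0,"dz":0,"yaw":0,"claw":-1},
  {"dx":-0.48,"dy":0,"dz":0,"yaw":0,"claw":-1},
  {"dx":-0.56,"dy":0,"dz":0,"yaw":0,"claw":-1},
  {"dx":-0.62,"dy":0,"dz":0,"yaw":0,"claw":-1},
  {"dx":-0.651,"dy":0,"dz":0,"yaw":0,"claw":-1},
])

```text
t: 32.75
tool_pos: [0.4822, 0.3294, 0.2708]
ee_rot: [[0.002, -0.235, -0.972], [0.001, -0.972, 0.235], [-1.0, -0.001, -0.001]]
ft_force: [-0.3, 0.1, -4.3]
width: 0.157
```

Emit:
servo_tool([
  {"dx":0,"dy":0.1,"dz":-0.04,"yaw":0.026,"claw":-1},
  {"dx":0,"dy":0.2,"dz":-0.08,"yaw":0.052,"claw":-1},
  {"dx":0,"dy":0.3,"dz":-0.12,"yaw":0.08,"claw":-1},
  {"dx":0,"dy":0.4,"dz":-0.16,"yaw":0.106,"claw":-1},
  {"dx":0,"dy":0.5,"dz":-0.2,"yaw":0.133,"claw":-1},
  {"dx":0,"dy":0.6,"dz":-0.24,"yaw":0.16,"claw":-1},
  {"dx":0,"dy":0.71,"dz":-0.28,"yaw":0.187,"claw":-1},
  {"dx":0,"dy":0.812,"dz":-0.316,"yaw":0.213,"claw":-1},
])

```text
t: 33.42
tool_pos: [0.4994, 0.1989, 0.269]
ee_rot: [[-0.001, -0.79, -0.613], [-0.0, -0.613, 0.79], [-1.0, 0.001, 0.0]]
ft_force: [-0.5, -0.2, -4.6]
width: 0.155
```

Emit:
servo_tool([
  {"dx":0,"dy":0.06,"dz":-0.12,"yaw":0.03,"claw":-1},
  {"dx":0,"dy":0.12,"dz":-0.24,"yaw":0.06,"claw":-1},
  {"dx":0,"dy":0.18,"dz":-0.36,"yaw":0.09,"claw":-1},
  {"dx":0,"dy":0.24,"dz":-0.48,"yaw":0.12,"claw":-1},
  {"dx":0,"dy":0.3,"dz":-0.6,"yaw":0.15,"claw":-1},
  {"dx":0,"dy":0.36,"dz":-0.72,"yaw":0.18,"claw":-1},
  {"dx":0,"dy":0.42,"dz":-0.84,"yaw":0.21,"claw":-1},
  {"dx":0,"dy":0.46,"dz":-0.916,"yaw":0.221,"claw":-1},
])

```text
t: 34.08
tool_pos: [0.5301, 0.0475, 0.269]
ee_rot: [[-0.001, -0.999, 0.035], [-0.0, 0.035, 0.999], [-1.0, 0.001, -0.0]]
ft_force: [-0.2, 1.0, -3.2]
width: 0.154
```

Emit:
servo_tool([
  {"dx":0,"dy":0,"dz":0,"yaw":0,"claw":-1},
  {"dx":0.07,"dy":0,"dz":0,"yaw":0,"claw":-1},
  {"dx":0.14,"dy":0,"dz":0,"yaw":0,"claw":-1},
  {"dx":0.21,"dy":0,"dz":0,"yaw":0,"claw":-1},
  {"dx":0.3,"dy":0,"dz":0,"yaw":0,"claw":-1},
  {"dx":0.38,"dy":0,"dz":0,"yaw":0,"claw":-1},
  {"dx":0.45,"dy":0,"dz":0,"yaw":0,"claw":-1},
  {"dx":0.48,"dy":0,"dz":0,"yaw":0,"claw":-1},
])

```text
t: 34.75
tool_pos: [0.5292, 0.05, 0.1958]
ee_rot: [[-0.003, -1.0, 0.027], [0.001, 0.027, 1.0], [-1.0, 0.003, 0.001]]
ft_force: [-0.2, -0.4, -3.9]
width: 0.154
```

Run:
```python
from h import *
arm.snapshot('top')
s=arm.get_state(); print(s['tool_pos'],head(s['ee_rot']),s['width']*88,s['ft_force'])
t=bay(-.025,.061); print(t)
plan([(*t,.088,88.3)])
```

```text
[0.5292 0.0499 0.1957] 88.42306335932508 13.534274167980078 [-0.2178  0.4239 -5.5905]
[0.5303 0.0492]
[ 0.718 -0.007 -0.004  0.001]  ->  [0.5303 0.0493 0.088 ] 88.2
```

Emit:
servo_tool([
  {"dx":0.1,"dy":-0.007,"dz":0,"yaw":0,"claw":-1},
  {"dx":0.21,"dy":-0.007,"dz":0,"yaw":0,"claw":-1},
  {"dx":0.32,"dy":-0.007,"dz":0,"yaw":0,"claw":-1},
  {"dx":0.43,"dy":-0.007,"dz":0,"yaw":0,"claw":-1},
  {"dx":0.54,"dy":-0.007,"dz":0,"yaw":0,"claw":-1},
  {"dx":0.63,"dy":-0.007,"dz":0,"yaw":0,"claw":-1},
  {"dx":0.69,"dy":-0.007,"dz":0,"yaw":0,"claw":-1},
  {"dx":0.71,"dy":-0.007,"dz":0,"yaw":0,"claw":-1},
])

```text
t: 35.47
tool_pos: [0.5308, 0.0494, 0.0899]
ee_rot: [[-0.001, -1.0, 0.029], [0.0, 0.029, 1.0], [-1.0, 0.001, 0.0]]
ft_force: [0.2, -0.8, -3.7]
width: 0.153
```

Emit:
servo_tool([
  {"dx":0,"dy":0,"dz":0,"yaw":0,"claw":-1},
  {"dx":0,"dy":0,"dz":0,"yaw":0,"claw":-1},
  {"dx":0.005,"dy":0,"dz":0,"yaw":0,"claw":-1},
  {"dx":0.01,"dy":0,"dz":0,"yaw":0,"claw":-1},
  {"dx":0.013,"dy":0,"dz":0,"yaw":0,"claw":-1},
  {"dx":0.013,"dy":0,"dz":0,"yaw":0,"claw":-1},
  {"dx":0.013,"dy":0,"dz":0,"yaw":0,"claw":-1},
  {"dx":0.013,"dy":0,"dz":0,"yaw":0,"claw":-1},
])

```text
t: 36.13
tool_pos: [0.5311, 0.0491, 0.0888]
ee_rot: [[0.0, -1.0, 0.03], [-0.0, 0.03, 1.0], [-1.0, -0.0, -0.0]]
ft_force: [-1.8, 0.7, -3.8]
width: 0.155
```

Still about 2 mm above the floor; lower it, release, lift.

Emit:
servo_tool([
  {"dx":0.005,"dy":0,"dz":0,"yaw":0,"claw":-1},
  {"dx":0.01,"dy":0,"dz":0,"yaw":0,"claw":-1},
  {"dx":0.014,"dy":0,"dz":0,"yaw":0,"claw":-1},
  {"dx":0.018,"dy":0,"dz":0,"yaw":0,"claw":-1},
  {"dx":0.018,"dy":0,"dz":0,"yaw":0,"claw":-1},
  {"dx":0.018,"dy":0,"dz":0,"yaw":0,"claw":-1},
  {"dx":0.018,"dy":0,"dz":0,"yaw":0,"claw":-1},
  {"dx":0.018,"dy":0,"dz":0,"yaw":0,"claw":-1},
])

```text
t: 36.8
tool_pos: [0.5311, 0.0492, 0.0869]
ee_rot: [[0.001, -1.0, 0.03], [-0.0, 0.03, 1.0], [-1.0, -0.001, -0.0]]
ft_force: [-2.8, 1.4, 5.5]
width: 0.155
```

Emit:
servo_tool([
  {"dx":0,"dy":0,"dz":0,"yaw":0,"claw":-0.3},
  {"dx":0,"dy":0,"dz":0,"yaw":0,"claw":-0.3},
  {"dx":0,"dy":0,"dz":0,"yaw":0,"claw":-0.3},
  {"dx":0,"dy":0,"dz":0,"yaw":0,"claw":-0.3},
  {"dx":-0.05,"dy":0,"dz":0,"yaw":0,"claw":-0.3},
  {"dx":-0.15,"dy":0,"dz":0,"yaw":0,"claw":-0.3},
  {"dx":-0.3,"dy":0,"dz":0,"yaw":0,"claw":-0.3},
  {"dx":-0.45,"dy":0,"dz":0,"yaw":0,"claw":-0.3},
])

```text
t: 37.47
tool_pos: [0.5308, 0.0491, 0.1546]
ee_rot: [[-0.001, -1.0, 0.03], [0.0, 0.03, 1.0], [-1.0, 0.001, 0.0]]
ft_force: [0.7, 0.1, -0.3]
width: 0.347
```

Emit:
servo_tool([
  {"dx":-0.15,"dy":0,"dz":0,"yaw":0,"claw":-0.3},
  {"dx":-0.3,"dy":0,"dz":0,"yaw":0,"claw":0},
  {"dx":-0.45,"dy":0,"dz":0,"yaw":0,"claw":0.2},
  {"dx":-0.6,"dy":0,"dz":0,"yaw":0,"claw":0.2},
  {"dx":-0.6,"dy":0,"dz":0,"yaw":0,"claw":0.2},
  {"dx":-0.6,"dy":0,"dz":0,"yaw":0,"claw":0.2},
  {"dx":-0.6,"dy":0,"dz":0,"yaw":0,"claw":0.2},
  {"dx":-0.6,"dy":0,"dz":0,"yaw":0,"claw":0.2},
])

```text
t: 38.13
tool_pos: [0.5306, 0.0491, 0.2425]
ee_rot: [[-0.002, -1.0, 0.03], [0.0, 0.03, 1.0], [-1.0, 0.002, 0.0]]
ft_force: [0.4, 0.4, -0.4]
width: 0.601
```

Run:
```python
from h import *
s=arm.get_state(); print(s['tool_pos'],head(s['ee_rot']),s['width']*88,s['ft_force'])
plan([(.361,.300,.19,112)])
```

```text
[0.5306 0.0491 0.2425] 88.29081263541924 52.93037401147225 [ 0.4051  0.3694 -0.3907]
[ 0.175  0.59   0.819 -0.066]  ->  [0.4458 0.1745 0.2162] 100.2
[ 0.175  0.409  0.923 -0.066]  ->  [0.361 0.3   0.19 ] 112.1
```

Emit:
servo_tool([
  {"dx":0,"dy":0.15,"dz":0.2,"yaw":-0.017,"claw":0.2},
  {"dx":0,"dy":0.3,"dz":0.4,"yaw":-0.033,"claw":0.2},
  {"dx":0,"dy":0.45,"dz":0.6,"yaw":-0.05,"claw":0.2},
  {"dx":0.1,"dy":0.59,"dz":0.819,"yaw":-0.066,"claw":0.2},
  {"dx":0.175,"dy":0.59,"dz":0.819,"yaw":-0.066,"claw":0.2},
  {"dx":0.175,"dy":0.59,"dz":0.819,"yaw":-0.066,"claw":0.2},
  {"dx":0.175,"dy":0.59,"dz":0.819,"yaw":-0.066,"claw":0.2},
  {"dx":0.175,"dy":0.59,"dz":0.819,"yaw":-0.066,"claw":0.2},
])

```text
t: 38.8
tool_pos: [0.4469, 0.1739, 0.2174]
ee_rot: [[-0.0, -0.984, -0.175], [-0.0, -0.175, 0.984], [-1.0, 0.0, -0.0]]
ft_force: [0.3, 0.0, -0.2]
width: 0.596
```

Emit:
servo_tool([
  {"dx":0,"dy":0.1,"dz":0.23,"yaw":-0.017,"claw":0.2},
  {"dx":0,"dy":0.2,"dz":0.46,"yaw":-0.033,"claw":0.2},
  {"dx":0,"dy":0.3,"dz":0.69,"yaw":-0.05,"claw":0.2},
  {"dx":0.1,"dy":0.409,"dz":0.923,"yaw":-0.066,"claw":0.2},
  {"dx":0.175,"dy":0.409,"dz":0.923,"yaw":-0.066,"claw":0.2},
  {"dx":0.175,"dy":0.409,"dz":0.923,"yaw":-0.066,"claw":0.2},
  {"dx":0.175,"dy":0.409,"dz":0.923,"yaw":-0.066,"claw":0.2},
  {"dx":0.175,"dy":0.409,"dz":0.923,"yaw":-0.066,"claw":0.2},
])

```text
t: 39.47
tool_pos: [0.3628, 0.2992, 0.1918]
ee_rot: [[0.001, -0.928, -0.373], [0.0, -0.373, 0.928], [-1.0, -0.001, -0.0]]
ft_force: [-0.3, -0.1, 0.2]
width: 0.596
```

Run:
```python
from h import *
s=arm.get_state(); print(s['tool_pos'],head(s['ee_rot']),s['width']*88,s['ft_force'],s['qpos'])
board('w9.png',(150,60,470,310)); snap('top','t9.png')
a=cv2.imread('pics/w9.png');b=cv2.imread('pics/full_t9.png')[80:380,120:520]
cv2.imwrite('pics/m9.png',np.hstack([cv2.resize(a,(400,300)),b]))
```

```text
[0.3628 0.2992 0.1918] 111.91503893017044 52.453160479514715 [-0.3202 -0.1224  0.2241] [ 0.4372  0.2857  1.59   -0.0002  1.2647 -1.516 ]
rect ((325.6554870605469, 226.27032470703125), (80.06405639648438, 52.42927932739258), 0.8303155303001404) centre [0.3619 0.3031 0.065 ]
  side 0.0413 head -160.3
  side 0.0602 head 111.1
  side 0.0413 head 22.9
  side 0.0625 head -69.0
```

View pics/m9.png

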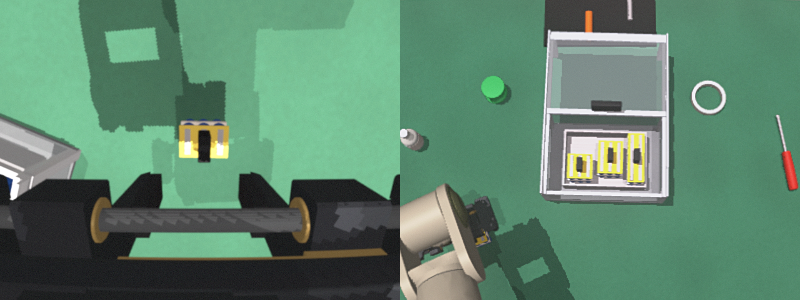

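Emit:
servo_tool([
  {"dx":0.13,"dy":0,"dz":0.025,"yaw":0,"claw":0.1},
  {"dx":0.27,"dy":0,"dz":0.025,"yaw":0,"claw":0},
  {"dx":0.4,"dy":0,"dz":0.025,"yaw":0,"claw":-0.1},
  {"dx":0.53,"dy":0,"dz":0.025,"yaw":0,"claw":-0.1},
  {"dx":0.65,"dy":0,"dz":0.025,"yaw":0,"claw":-0.1},
  {"dx":0.74,"dy":0,"dz":0.025,"yaw":0,"claw":-0.1},
  {"dx":0.775,"dy":0,"dz":0.025,"yaw":0,"claw":-0.1},
  {"dx":0.782,"dy":0,"dz":0.025,"yaw":0,"claw":-0.2},
])

```text
t: 40.23
tool_pos: [0.3605, 0.3029, 0.0734]
ee_rot: [[-0.001, -0.927, -0.374], [-0.0, -0.374, 0.927], [-1.0, 0.001, -0.0]]
ft_force: [0.1, -0.2, 1.2]
width: 0.405
```

Emit:
servo_tool([
  {"dx":0,"dy":0,"dz":0,"yaw":0,"claw":-0.3},
  {"dx":0,"dy":0,"dz":0,"yaw":0,"claw":-1},
  {"dx":0,"dy":0,"dz":0,"yaw":0,"claw":-1},
  {"dx":0,"dy":0,"dz":0,"yaw":0,"claw":-1},
  {"dx":0,"dy":0,"dz":0,"yaw":0,"claw":-1},
  {"dx":0,"dy":0,"dz":0,"yaw":0,"claw":-1},
  {"dx":0,"dy":0,"dz":0,"yaw":0,"claw":-1},
  {"dx":0,"dy":0,"dz":0,"yaw":0,"claw":-1},
])

```text
t: 40.9
tool_pos: [0.3604, 0.3035, 0.0743]
ee_rot: [[0.001, -0.927, -0.376], [0.0, -0.376, 0.927], [-1.0, -0.001, -0.0]]
ft_force: [-0.3, -2.7, 6.7]
width: 0.159
```

Run:
```python
from h import *
s=arm.get_state(); print(s['tool_pos'],head(s['ee_rot']),s['width']*88,s['ft_force'])
p=s['tool_pos']; t=bay(.036,.062); print(t)
# check square's placed position from t9
cv=view('top'); print('square top corner-ish',w2pix(cv,[(*bay(-.025,.061),.077),(*t,.077),(*bay(0,-.011),.077),(*bay(0,-.074),.077)])-[120,80]+[400,0])
plan([(*p[:2],.27,111.8),(*t,.27,88.3),(*t,.10,88.3)])
```

```text
[0.3604 0.3035 0.0743] 112.06294375773803 14.027963115584996 [-0.2609 -2.7131  6.7313]
[0.5913 0.0484]
square top corner-ish [[578.63   165.5677]
 [579.1119 140.7744]
 [608.96   156.1806]
 [635.148  156.9094]]
[-0.652  0.     0.     0.001]  ->  [0.3604 0.3035 0.1721] 111.9
[-0.652  0.     0.     0.   ]  ->  [0.3604 0.3035 0.2699] 111.9
[-0.    -0.265 -0.717  0.044]  ->  [0.4374 0.2185 0.2699] 104.0
[-0.    -0.361 -0.674  0.044]  ->  [0.5143 0.1335 0.2699] 96.0
[-0.    -0.451 -0.618  0.043]  ->  [0.5913 0.0484 0.2699] 88.3
[0.566 0.    0.    0.   ]  ->  [0.5913 0.0484 0.185 ] 88.3
[0.567 0.    0.    0.   ]  ->  [0.5913 0.0484 0.1   ] 88.3
```

Emit:
servo_tool([
  {"dx":-0.03,"dy":0,"dz":0,"yaw":0,"claw":-1},
  {"dx":-0.08,"dy":0,"dz":0,"yaw":0,"claw":-1},
  {"dx":-0.15,"dy":0,"dz":0,"yaw":0,"claw":-1},
  {"dx":-0.25,"dy":0,"dz":0,"yaw":0,"claw":-1},
  {"dx":-0.35,"dy":0,"dz":0,"yaw":0,"claw":-1},
  {"dx":-0.45,"dy":0,"dz":0,"yaw":0,"claw":-1},
  {"dx":-0.55,"dy":0,"dz":0,"yaw":0,"claw":-1},
  {"dx":-0.652,"dy":0,"dz":0,"yaw":0,"claw":-1},
])

```text
t: 41.57
tool_pos: [0.3596, 0.3034, 0.1726]
ee_rot: [[-0.001, -0.927, -0.376], [-0.0, -0.376, 0.927], [-1.0, 0.001, 0.0]]
ft_force: [-0.1, 0.6, -2.5]
width: 0.154
```

Emit:
servo_tool([
  {"dx":-0.1,"dy":0,"dz":0,"yaw":0,"claw":-1},
  {"dx":-0.2,"dy":0,"dz":0,"yaw":0,"claw":-1},
  {"dx":-0.3,"dy":0,"dz":0,"yaw":0,"claw":-1},
  {"dx":-0.4,"dy":0,"dz":0,"yaw":0,"claw":-1},
  {"dx":-0.48,"dy":0,"dz":0,"yaw":0,"claw":-1},
  {"dx":-0.56,"dy":0,"dz":0,"yaw":0,"claw":-1},
  {"dx":-0.62,"dy":0,"dz":0,"yaw":0,"claw":-1},
  {"dx":-0.652,"dy":0,"dz":0,"yaw":0,"claw":-1},
])

```text
t: 42.23
tool_pos: [0.3599, 0.3035, 0.2706]
ee_rot: [[0.001, -0.927, -0.376], [0.001, -0.376, 0.927], [-1.0, -0.001, 0.0]]
ft_force: [0.4, 1.1, -3.2]
width: 0.154
```

Emit:
servo_tool([
  {"dx":0,"dy":-0.033,"dz":-0.09,"yaw":0.005,"claw":-1},
  {"dx":0,"dy":-0.066,"dz":-0.18,"yaw":0.011,"claw":-1},
  {"dx":0,"dy":-0.1,"dz":-0.27,"yaw":0.016,"claw":-1},
  {"dx":0,"dy":-0.133,"dz":-0.36,"yaw":0.022,"claw":-1},
  {"dx":0,"dy":-0.166,"dz":-0.45,"yaw":0.028,"claw":-1},
  {"dx":0,"dy":-0.2,"dz":-0.54,"yaw":0.033,"claw":-1},
  {"dx":0,"dy":-0.233,"dz":-0.63,"yaw":0.039,"claw":-1},
  {"dx":0,"dy":-0.265,"dz":-0.717,"yaw":0.044,"claw":-1},
])

```text
t: 42.9
tool_pos: [0.4374, 0.2181, 0.269]
ee_rot: [[-0.001, -0.97, -0.243], [-0.0, -0.243, 0.97], [-1.0, 0.001, 0.0]]
ft_force: [-0.7, -0.2, -2.8]
width: 0.152
```

Emit:
servo_tool([
  {"dx":0,"dy":-0.045,"dz":-0.084,"yaw":0.005,"claw":-1},
  {"dx":0,"dy":-0.09,"dz":-0.168,"yaw":0.011,"claw":-1},
  {"dx":0,"dy":-0.135,"dz":-0.25,"yaw":0.016,"claw":-1},
  {"dx":0,"dy":-0.18,"dz":-0.336,"yaw":0.022,"claw":-1},
  {"dx":0,"dy":-0.225,"dz":-0.42,"yaw":0.028,"claw":-1},
  {"dx":0,"dy":-0.27,"dz":-0.505,"yaw":0.033,"claw":-1},
  {"dx":0,"dy":-0.315,"dz":-0.59,"yaw":0.039,"claw":-1},
  {"dx":0,"dy":-0.361,"dz":-0.674,"yaw":0.044,"claw":-1},
])

```text
t: 43.57
tool_pos: [0.5153, 0.1328, 0.2693]
ee_rot: [[-0.0, -0.994, -0.106], [0.0, -0.106, 0.994], [-1.0, 0.0, 0.0]]
ft_force: [0.1, 0.6, -1.2]
width: 0.152
```

Emit:
servo_tool([
  {"dx":0,"dy":-0.056,"dz":-0.077,"yaw":0.005,"claw":-1},
  {"dx":0,"dy":-0.112,"dz":-0.154,"yaw":0.011,"claw":-1},
  {"dx":0,"dy":-0.17,"dz":-0.23,"yaw":0.016,"claw":-1},
  {"dx":0,"dy":-0.225,"dz":-0.31,"yaw":0.022,"claw":-1},
  {"dx":0,"dy":-0.29,"dz":-0.4,"yaw":0.028,"claw":-1},
  {"dx":0,"dy":-0.35,"dz":-0.48,"yaw":0.033,"claw":-1},
  {"dx":0,"dy":-0.42,"dz":-0.57,"yaw":0.039,"claw":-1},
  {"dx":0,"dy":-0.451,"dz":-0.618,"yaw":0.043,"claw":-1},
])

```text
t: 44.23
tool_pos: [0.5931, 0.0472, 0.269]
ee_rot: [[-0.0, -1.0, 0.029], [-0.0, 0.029, 1.0], [-1.0, -0.0, -0.0]]
ft_force: [-0.7, 0.2, -3.0]
width: 0.151
```

Emit:
servo_tool([
  {"dx":0,"dy":0,"dz":0,"yaw":0,"claw":-1},
  {"dx":0.07,"dy":0,"dz":0,"yaw":0,"claw":-1},
  {"dx":0.14,"dy":0,"dz":0,"yaw":0,"claw":-1},
  {"dx":0.21,"dy":0,"dz":0,"yaw":0,"claw":-1},
  {"dx":0.3,"dy":0,"dz":0,"yaw":0,"claw":-1},
  {"dx":0.38,"dy":0,"dz":0,"yaw":0,"claw":-1},
  {"dx":0.45,"dy":0,"dz":0,"yaw":0,"claw":-1},
  {"dx":0.48,"dy":0,"dz":0,"yaw":0,"claw":-1},
])

```text
t: 44.9
tool_pos: [0.5908, 0.0496, 0.1961]
ee_rot: [[-0.002, -1.0, 0.026], [0.001, 0.026, 1.0], [-1.0, 0.002, 0.0]]
ft_force: [0.2, 0.2, -2.2]
width: 0.153
```

Run:
```python
from h import *
arm.snapshot('top')
s=arm.get_state(); print(s['tool_pos'],head(s['ee_rot']),s['width']*88,s['ft_force'])
t=bay(.036,.062); print(t)
plan([(*t,.088,88.3)])
```

```text
[0.5909 0.0495 0.1959] 88.50793581182253 13.712779196017717 [ 0.3072 -0.2503 -3.0438]
[0.5913 0.0484]
[ 0.719 -0.003 -0.008  0.001]  ->  [0.5913 0.0483 0.088 ] 88.3
```

Emit:
servo_tool([
  {"dx":0.1,"dy":0,"dz":-0.008,"yaw":0,"claw":-1},
  {"dx":0.21,"dy":0,"dz":-0.008,"yaw":0,"claw":-1},
  {"dx":0.32,"dy":0,"dz":-0.008,"yaw":0,"claw":-1},
  {"dx":0.43,"dy":0,"dz":-0.008,"yaw":0,"claw":-1},
  {"dx":0.54,"dy":0,"dz":-0.008,"yaw":0,"claw":-1},
  {"dx":0.63,"dy":0,"dz":-0.008,"yaw":0,"claw":-1},
  {"dx":0.69,"dy":0,"dz":-0.008,"yaw":0,"claw":-1},
  {"dx":0.71,"dy":0,"dz":-0.008,"yaw":0,"claw":-1},
])

```text
t: 45.62
tool_pos: [0.5914, 0.0481, 0.0901]
ee_rot: [[-0.001, -1.0, 0.026], [0.0, 0.026, 1.0], [-1.0, 0.001, 0.0]]
ft_force: [-0.1, 0.2, -2.5]
width: 0.153
```

Emit:
servo_tool([
  {"dx":0.005,"dy":0,"dz":0,"yaw":0,"claw":-1},
  {"dx":0.01,"dy":0,"dz":0,"yaw":0,"claw":-1},
  {"dx":0.015,"dy":0,"dz":0,"yaw":0,"claw":-1},
  {"dx":0.02,"dy":0,"dz":0,"yaw":0,"claw":-1},
  {"dx":0.025,"dy":0,"dz":0,"yaw":0,"claw":-1},
  {"dx":0.03,"dy":0,"dz":0,"yaw":0,"claw":-1},
  {"dx":0.03,"dy":0,"dz":0,"yaw":0,"claw":-1},
  {"dx":0.03,"dy":0,"dz":0,"yaw":0,"claw":-1},
])

```text
t: 46.28
tool_pos: [0.5917, 0.0478, 0.0864]
ee_rot: [[0.0, -1.0, 0.027], [-0.0, 0.027, 1.0], [-1.0, -0.0, -0.0]]
ft_force: [-0.2, -0.3, -1.6]
width: 0.152
```

Just touching; lower 1 mm, release, lift, and look.

Emit:
servo_tool([
  {"dx":0.005,"dy":0,"dz":0,"yaw":0,"claw":-1},
  {"dx":0.008,"dy":0,"dz":0,"yaw":0,"claw":-1},
  {"dx":0.008,"dy":0,"dz":0,"yaw":0,"claw":-1},
  {"dx":0.008,"dy":0,"dz":0,"yaw":0,"claw":-1},
  {"dx":0.008,"dy":0,"dz":0,"yaw":0,"claw":-0.3},
  {"dx":0.008,"dy":0,"dz":0,"yaw":0,"claw":-0.3},
  {"dx":0.008,"dy":0,"dz":0,"yaw":0,"claw":-0.3},
  {"dx":0.008,"dy":0,"dz":0,"yaw":0,"claw":-0.3},
])

```text
t: 46.95
tool_pos: [0.5917, 0.0479, 0.0851]
ee_rot: [[0.0, -1.0, 0.027], [0.0, 0.027, 1.0], [-1.0, -0.0, 0.0]]
ft_force: [-0.6, 0.2, 0.4]
width: 0.349
```

Emit:
servo_tool([
  {"dx":-0.05,"dy":0,"dz":0,"yaw":0,"claw":-0.3},
  {"dx":-0.15,"dy":0,"dz":0,"yaw":0,"claw":-0.3},
  {"dx":-0.3,"dy":0,"dz":0,"yaw":0,"claw":-0.3},
  {"dx":-0.45,"dy":0,"dz":0,"yaw":0,"claw":-0.3},
  {"dx":-0.6,"dy":0,"dz":0,"yaw":0,"claw":0},
  {"dx":-0.8,"dy":0,"dz":0,"yaw":0,"claw":0},
  {"dx":-1,"dy":0,"dz":0,"yaw":0,"claw":0},
  {"dx":-1,"dy":0,"dz":0,"yaw":0,"claw":0},
])

```text
t: 47.62
tool_pos: [0.5933, 0.0478, 0.2417]
ee_rot: [[0.011, -1.0, 0.026], [-0.001, 0.026, 1.0], [-1.0, -0.011, -0.001]]
ft_force: [0.8, -0.8, 0.6]
width: 0.499
```

Run:
```python
from h import *
s=arm.get_state(); print(s['tool_pos'],head(s['ee_rot']),s['width']*88,s['ft_force'],s['qpos'])
snap('wrist','w10.png'); snap('side','s10.png')
a=cv2.imread('pics/w10.png');b=cv2.imread('pics/full_s10.png')[160:320,200:400]
cv2.imwrite('pics/m10.png',np.hstack([cv2.resize(a,(400,300)),cv2.resize(b,(400,320))[:300]]))
# handle now at travel .19
h=bay(.105,0); print('handle',h)
plan([(*h,.25,-1.7),(*h,.14,-1.7)])
print('-- other way'); plan([(*h,.25,178.3)])
```

```text
[0.5933 0.0478 0.2417] 88.4857831209405 43.93929288678724 [ 0.773  -0.8451  0.5833] [-0.1184  0.4545  1.1676  0.      1.5088 -1.6628]
handle [ 0.6585 -0.0156]
[-0.045 -0.228 -0.206  0.25 ]  ->  [0.6252 0.0161 0.2431] 43.5
[-0.046 -0.306  0.015  0.251]  ->  [ 0.6584 -0.0157  0.25  ] -1.7
[ 0.733  0.001  0.    -0.   ]  ->  [ 0.6584 -0.0155  0.1401] -1.7
-- other way
[-0.045 -0.228 -0.206 -0.25 ]  ->  [0.6252 0.0161 0.2431] 133.5
[-0.046 -0.015 -0.306 -0.249]  ->  [ 0.6584 -0.0157  0.25  ] 178.3
```

View pics/m10.png

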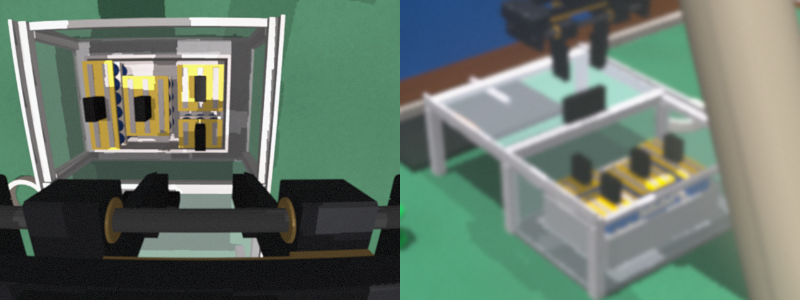

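Emit:
servo_tool([
  {"dx":-0.045,"dy":-0.03,"dz":-0.03,"yaw":0.032,"claw":0.5},
  {"dx":-0.045,"dy":-0.06,"dz":-0.05,"yaw":0.064,"claw":0.5},
  {"dx":-0.045,"dy":-0.09,"dz":-0.08,"yaw":0.096,"claw":0.5},
  {"dx":-0.045,"dy":-0.12,"dz":-0.1,"yaw":0.128,"claw":0.5},
  {"dx":-0.045,"dy":-0.15,"dz":-0.13,"yaw":0.16,"claw":0.5},
  {"dx":-0.045,"dy":-0.18,"dz":-0.16,"yaw":0.192,"claw":0.5},
  {"dx":-0.045,"dy":-0.21,"dz":-0.19,"yaw":0.224,"claw":0.5},
  {"dx":-0.045,"dy":-0.228,"dz":-0.206,"yaw":0.25,"claw":0.5},
])

```text
t: 48.38
tool_pos: [0.6249, 0.0156, 0.2403]
ee_rot: [[-0.003, -0.684, 0.729], [0.0, 0.729, 0.684], [-1.0, 0.002, -0.002]]
ft_force: [0.8, -0.4, 0.4]
width: 0.753
```

Emit:
servo_tool([
  {"dx":-0.046,"dy":-0.04,"dz":0,"yaw":0.032,"claw":0.5},
  {"dx":-0.046,"dy":-0.08,"dz":0,"yaw":0.064,"claw":0.5},
  {"dx":-0.046,"dy":-0.12,"dz":0,"yaw":0.096,"claw":0.5},
  {"dx":-0.046,"dy":-0.16,"dz":0,"yaw":0.128,"claw":0.5},
  {"dx":-0.046,"dy":-0.2,"dz":0,"yaw":0.16,"claw":0.5},
  {"dx":-0.046,"dy":-0.24,"dz":0.015,"yaw":0.192,"claw":0.5},
  {"dx":-0.046,"dy":-0.28,"dz":0.015,"yaw":0.224,"claw":0.5},
  {"dx":-0.046,"dy":-0.306,"dz":0.015,"yaw":0.251,"claw":0.5},
])

```text
t: 49.05
tool_pos: [0.6582, -0.016, 0.247]
ee_rot: [[-0.003, 0.035, 0.999], [0.001, 0.999, -0.035], [-1.0, 0.0, -0.003]]
ft_force: [-0.3, 0.3, 0.3]
width: 0.745
```

Run:
```python
from h import *
arm.snapshot('top')
s=arm.get_state(); print(s['tool_pos'],head(s['ee_rot']),s['width']*88,s['ft_force'],s['qpos'])
h=bay(.105,0)
plan([(*h,.14,-1.7)])
```

```text
[ 0.6584 -0.0164  0.247 ] -2.2699071941664704 65.99114892888791 [-0.3739  0.191   0.0619] [-0.2042  0.5766  0.9386 -0.0002  1.6293 -0.1646]
[ 0.713  0.005 -0.    -0.003]  ->  [ 0.6585 -0.0157  0.14  ] -1.7
```

Emit:
servo_tool([
  {"dx":0.1,"dy":0.005,"dz":0,"yaw":-0.003,"claw":0.5},
  {"dx":0.22,"dy":0.005,"dz":0,"yaw":-0.003,"claw":0.5},
  {"dx":0.34,"dy":0.005,"dz":0,"yaw":-0.003,"claw":0.4},
  {"dx":0.46,"dy":0.005,"dz":0,"yaw":-0.003,"claw":0.3},
  {"dx":0.58,"dy":0.005,"dz":0,"yaw":-0.003,"claw":0.1},
  {"dx":0.66,"dy":0.005,"dz":0,"yaw":-0.003,"claw":0},
  {"dx":0.69,"dy":0.005,"dz":0,"yaw":-0.003,"claw":-0.3},
  {"dx":0.69,"dy":0.005,"dz":0,"yaw":-0.003,"claw":-0.5},
], grip_force=20)

```text
t: 49.77
tool_pos: [0.6575, -0.0148, 0.1435]
ee_rot: [[-0.004, 0.019, 1.0], [0.001, 1.0, -0.019], [-1.0, 0.001, -0.004]]
ft_force: [0.5, 0.2, -1.2]
width: 0.376
```

Emit:
servo_tool([
  {"dx":0,"dy":0,"dz":0,"yaw":0,"claw":-1},
  {"dx":0,"dy":0,"dz":0,"yaw":0,"claw":-1},
  {"dx":0,"dy":0,"dz":0,"yaw":0,"claw":-1},
  {"dx":0,"dy":0,"dz":0,"yaw":0,"claw":-1},
  {"dx":0,"dy":0,"dz":0,"yaw":0,"claw":-1},
  {"dx":0,"dy":0,"dz":0,"yaw":0,"claw":-1},
  {"dx":0,"dy":0,"dz":0,"yaw":0,"claw":-1},
  {"dx":0,"dy":0,"dz":0,"yaw":0,"claw":-1},
])

```text
t: 50.43
tool_pos: [0.6583, -0.015, 0.1462]
ee_rot: [[0.001, 0.02, 1.0], [-0.0, 1.0, -0.02], [-1.0, -0.0, 0.001]]
ft_force: [-3.7, -0.4, 6.8]
width: 0.154
```

Run:
```python
from h import *
s=arm.get_state(); print(s['tool_pos'],head(s['ee_rot']),s['width']*88,s['ft_force'])
p=s['tool_pos']; a=np.radians(BY); e=p[:2]-.188*np.array([np.cos(a),np.sin(a)]); print(e)
plan([(*e,p[2],-1.7)])
```

```text
[ 0.6583 -0.015   0.1462] -1.168597500056468 13.594127362102038 [-3.7254 -0.4204  6.7744]
[ 0.4704 -0.0094]
[ 0.     0.006 -0.627  0.001]  ->  [ 0.5643 -0.0122  0.1462] -1.3
[ 0.     0.004 -0.626  0.002]  ->  [ 0.4704 -0.0094  0.1462] -1.7
```

Emit:
servo_tool([
  {"dx":0,"dy":0,"dz":-0.06,"yaw":0,"claw":-1},
  {"dx":0,"dy":0.002,"dz":-0.13,"yaw":0,"claw":-1},
  {"dx":0,"dy":0.002,"dz":-0.21,"yaw":0,"claw":-1},
  {"dx":0,"dy":0.003,"dz":-0.29,"yaw":0,"claw":-1},
  {"dx":0,"dy":0.004,"dz":-0.37,"yaw":0,"claw":-1},
  {"dx":0,"dy":0.005,"dz":-0.46,"yaw":0.001,"claw":-1},
  {"dx":0,"dy":0.006,"dz":-0.54,"yaw":0.001,"claw":-1},
  {"dx":0,"dy":0.006,"dz":-0.627,"yaw":0.001,"claw":-1},
])

```text
t: 51.1
tool_pos: [0.565, -0.0123, 0.1462]
ee_rot: [[0.004, 0.024, 1.0], [-0.0, 1.0, -0.024], [-1.0, -0.0, 0.004]]
ft_force: [3.4, 1.3, 4.0]
width: 0.157
```

Emit:
servo_tool([
  {"dx":0,"dy":0,"dz":-0.08,"yaw":0,"claw":-1},
  {"dx":0,"dy":0.001,"dz":-0.16,"yaw":0,"claw":-1},
  {"dx":0,"dy":0.002,"dz":-0.24,"yaw":0,"claw":-1},
  {"dx":0,"dy":0.003,"dz":-0.32,"yaw":0,"claw":-1},
  {"dx":0,"dy":0.004,"dz":-0.41,"yaw":0,"claw":-1},
  {"dx":0,"dy":0.004,"dz":-0.5,"yaw":0,"claw":-1},
  {"dx":0,"dy":0.004,"dz":-0.58,"yaw":0,"claw":-1},
  {"dx":0,"dy":0.004,"dz":-0.61,"yaw":0,"claw":-1},
])

```text
t: 51.77
tool_pos: [0.4727, -0.0096, 0.1461]
ee_rot: [[0.003, 0.024, 1.0], [-0.001, 1.0, -0.024], [-1.0, -0.001, 0.003]]
ft_force: [2.4, -0.5, 3.7]
width: 0.157
```

Emit:
servo_tool([
  {"dx":0,"dy":0,"dz":-0.006,"yaw":0,"claw":-1},
  {"dx":0,"dy":0,"dz":-0.012,"yaw":0,"claw":-1},
  {"dx":0,"dy":0,"dz":-0.018,"yaw":0,"claw":-1},
  {"dx":0,"dy":0,"dz":-0.022,"yaw":0,"claw":-1},
  {"dx":0,"dy":0,"dz":-0.022,"yaw":0,"claw":-1},
  {"dx":0,"dy":0,"dz":-0.022,"yaw":0,"claw":-1},
  {"dx":0,"dy":0,"dz":-0.022,"yaw":0,"claw":-1},
  {"dx":0,"dy":0,"dz":-0.022,"yaw":0,"claw":-1},
])

```text
t: 52.43
tool_pos: [0.4708, -0.0095, 0.1461]
ee_rot: [[0.003, 0.023, 1.0], [-0.001, 1.0, -0.023], [-1.0, -0.0, 0.003]]
ft_force: [2.5, 1.1, 7.5]
width: 0.156
```

Emit:
servo_tool([
  {"dx":0,"dy":0,"dz":-0.006,"yaw":0,"claw":-1},
  {"dx":0,"dy":0,"dz":-0.012,"yaw":0,"claw":-1},
  {"dx":0,"dy":0,"dz":-0.018,"yaw":0,"claw":-1},
  {"dx":0,"dy":0,"dz":-0.022,"yaw":0,"claw":-1},
  {"dx":0,"dy":0,"dz":-0.022,"yaw":0,"claw":-1},
  {"dx":0,"dy":0,"dz":-0.022,"yaw":0,"claw":-1},
  {"dx":0,"dy":0,"dz":-0.022,"yaw":0,"claw":-1},
  {"dx":0,"dy":0,"dz":-0.022,"yaw":0,"claw":-1},
])

```text
t: 53.1
tool_pos: [0.4684, -0.0094, 0.1461]
ee_rot: [[0.005, 0.024, 1.0], [-0.0, 1.0, -0.024], [-1.0, -0.0, 0.005]]
ft_force: [5.9, 1.0, 5.4]
width: 0.161
```

Emit:
servo_tool([
  {"dx":0,"dy":0,"dz":0.004,"yaw":0,"claw":-0.3},
  {"dx":0,"dy":0,"dz":0.004,"yaw":0,"claw":-0.3},
  {"dx":0,"dy":0,"dz":0.004,"yaw":0,"claw":-0.3},
  {"dx":0,"dy":0,"dz":0.004,"yaw":0,"claw":-0.3},
  {"dx":-0.1,"dy":0,"dz":0.004,"yaw":0,"claw":-0.3},
  {"dx":-0.3,"dy":0,"dz":0.004,"yaw":0,"claw":-0.3},
  {"dx":-0.5,"dy":0,"dz":0.004,"yaw":0,"claw":-0.3},
  {"dx":-0.7,"dy":0,"dz":0.004,"yaw":0,"claw":-0.3},
])

```text
t: 53.77
tool_pos: [0.4664, -0.0092, 0.2514]
ee_rot: [[-0.001, 0.023, 1.0], [0.0, 1.0, -0.023], [-1.0, 0.0, -0.001]]
ft_force: [0.5, -0.8, 0.4]
width: 0.35
```

Emit:
servo_tool([
  {"dx":-0.1,"dy":0,"dz":-0.2,"yaw":0,"claw":0},
  {"dx":-0.2,"dy":-0.2,"dz":-0.4,"yaw":0,"claw":0},
  {"dx":-0.2,"dy":-0.4,"dz":-0.6,"yaw":0,"claw":0},
  {"dx":-0.2,"dy":-0.6,"dz":-0.6,"yaw":0,"claw":0},
  {"dx":-0.2,"dy":-0.8,"dz":-0.6,"yaw":0,"claw":0},
  {"dx":-0.2,"dy":-1,"dz":-0.6,"yaw":0,"claw":0},
  {"dx":-0.2,"dy":-1,"dz":-0.6,"yaw":0,"claw":0},
  {"dx":-0.2,"dy":-1,"dz":-0.6,"yaw":0,"claw":0},
])

```text
t: 54.43
tool_pos: [0.373, -0.1579, 0.28]
ee_rot: [[-0.001, 0.026, 1.0], [0.001, 1.0, -0.026], [-1.0, 0.001, -0.001]]
ft_force: [0.6, 0.3, -1.5]
width: 0.5
```

Run:
```python
from h import *
s=arm.get_state(); print(s['tool_pos'],s['ft_force'])
snap('top','t11.png',(240,90,420,300),2.8); snap('side','s11.png')
cv=view('top')
print((w2pix(cv,[(*bay(-.085+t,0),.166) for t in (0,.0025,.007)])-[240,90])*2.8)
a=cv2.imread('pics/t11.png'); b=cv2.imread('pics/full_s11.png')[150:330,190:390]
cv2.imwrite('pics/m11.png',np.hstack([a[:,:440],cv2.resize(b,(360,324)).copy() if 0 else cv2.copyMakeBorder(cv2.resize(b,(360,324)),0,a.shape[0]-324,0,0,0)]))
```

```text
[ 0.373  -0.1579  0.28  ] [ 0.6065  0.2651 -1.5397]
[[234.6134 490.6575]
 [234.696  487.5353]
 [234.8447 481.9209]]
```

View pics/m11.png

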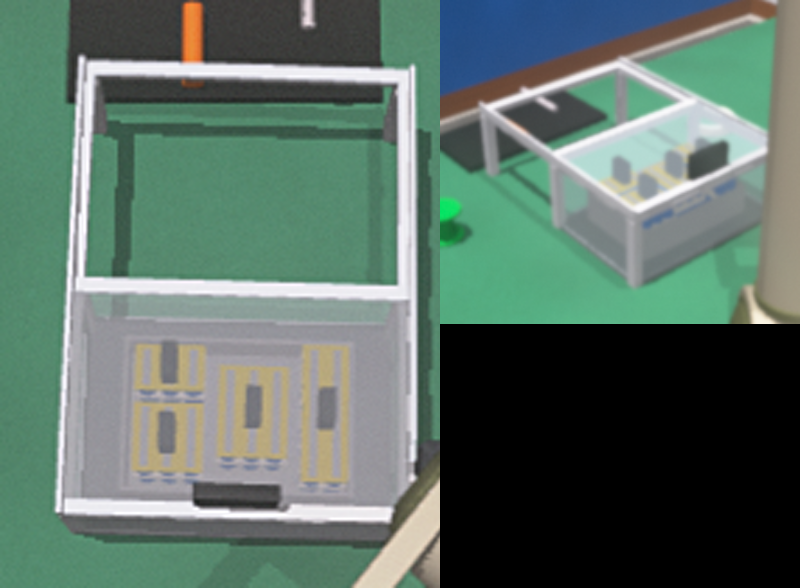

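```bash
python3 -c "
from h import *
print(arm.finish_job()); print(arm.get_state()['t'])"
```

```text
the job is handed in; nothing more can be done
None
the job is handed in; nothing more can be done
```

I opened the guard, packed all four battery modules found on the bench (large, long, one square and one small) into the case, and shut the guard. The job was handed in at about 54.5 s; it reports no verdict.

**Packing:** Each module was lowered until its grip sat at the height expected for floor contact, then released. The last pictures show all four upright in the case with gaps between them. The large module had been knocked about 3 cm before I reached it, so I measured it again with the wrist camera and gripped it at its new place.

**Guard:** It opened to its end stop, where the handle was at x = 0.658 m. When shut, the handle was at x = 0.468 m, so it travelled 0.190 m, which is the full travel. The picture shows the guard flush with the end of the bay.

**Bystanders:** The spool, tape, bottle and screwdriver were not touched, and the gripper was well clear when I handed in.

**Disagreements and limits:**
- The top and wrist cameras differed by 2 to 5 mm on module positions, which was within the clearances I had planned.
- The large and long modules ended up 1 to 2 mm off their planned spots.
- I only had pictures to confirm that the modules stand flat on the floor.

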